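# Clear the sanding deck's offcuts into the chute

## Task

Clear the sanding deck: take the grip of the yellow lid on the offcut chute and tip the lid up some 15 degrees or more with its deck-side edge still resting on the rim, then lift it off and lay it flat on the black rubber mat, letting go of it. Push every pale blue offcut along the deck and off the ledge so that it drops into the chute; slide them, do not pick them up off the deck. When all are down, put the lid back, seated flat on the chute's rim, and leave the sanding block, glue bottle, tape, screwdriver and model aeroplane where they are.

Things in the scene. Friction and masses are not known exactly. Their poses are not given: they have to be found in the camera images.
- bench: Fixed sanding deck with a steel offcut chute on its side. Origin at table level under the middle of the ledge (the deck's open edge); x along the ledge, +y in over the deck, -y out over the chute, z up. Plywood deck top at z = 160 mm, x -115..205, y 0..220 mm. A dark kerb, 8 mm high and wide, runs round its border, inside these limits, except at the ledge.
- ledge (a point): Middle of the ledge, at deck height (bench frame (0, 0, 160) mm), where the deck ends: the gap in the kerb, x -95..95 mm from here. Axes of the bench. The chute stands right below it.
- mouth (a point): Centre of the chute's mouth at rim height: (0, -80, 135) mm in the bench frame, same axes. Mouth opens x -95..95, y -70..70 mm from here. The steel rim is level, 25 mm below the deck top; walls 5 mm thick, 10 mm along the deck. Inside, the floor slopes down away from the deck, from z = 90 to 15 mm above the table.
- lid_mid (a point): Loose yellow chute lid, about 180 g: plate 214 (x) x 162 (y) x 6 mm with an upright black grip. Point on the plate's underside; the plate spans y -85..77 mm from it. Beneath, a plug 182 x 132 mm, 6 mm deep, centred here, drops into the mouth with 4 mm play all round. Seated, this point and its axes match mouth (within the play); laid down, it is 6 mm above the surface.
- lid_grip (a point): The lid's grip: an upright black plate 56 mm long (lid x), 12 mm thick (lid y), its top 48 mm above the lid's underside (42 mm above the plate), on the side away from the deck. Point in its middle, 50 mm from lid_mid towards -y and 30 mm above the underside; axes of the lid. Pinch it across its 12 mm thickness.
- lid_back (a point): On the lid's underside by its deck-side edge, 75 mm from lid_mid towards +y (the edge is 2 mm further); the lid pivots on the rim here when tipped up by the grip.
- mat_top (a point): Centre of the top face of a fixed black rubber mat, 240 x 200 x 4 mm, flat on the table; its y axis runs along the 240 mm side. The lid is put down here while the chute is open.
- offcut0_mid (a point): Pale blue tooling-board offcut, about 40 g: block 42 x 32 x 26 mm. Point half-way up (13 mm above its underside), in its middle; z up as it starts. It starts on the deck, or is absent (None).
- offcut1_mid (a point): Pale blue tooling-board offcut, about 40 g: disc, 38 mm across, 26 mm high, standing on its flat face. Point half-way up (13 mm above its underside), in its middle; z up as it starts. It starts on the deck, or is absent (None).
- offcut2_mid (a point): Pale blue tooling-board offcut, about 40 g: L-shaped piece, 44 x 36 mm in plan, 26 mm high, 14 mm thick legs. Point half-way up (13 mm above its underside), in its middle; z up as it starts. It starts on the deck, or is absent (None).
- offcut3_mid (a point): Pale blue tooling-board offcut, about 40 g: square block 36 x 36 x 26 mm. Point half-way up (13 mm above its underside), in its middle; z up as it starts. It starts on the deck, or is absent (None).
- offcut4_mid (a point): Pale blue tooling-board offcut, about 40 g: stepped block 42 x 34 mm in plan, 26 mm high at its thick end, 14 mm at the other. Point half-way up (13 mm above its underside), in its middle; z up as it starts. It starts on the deck, or is absent (None).
- offcut5_mid (a point): Pale blue tooling-board offcut, about 40 g: block 40 x 28 x 26 mm. Point half-way up (13 mm above its underside), in its middle; z up as it starts. It starts on the deck, or is absent (None).
- sandblock: Bystander, to be left alone: cork sanding block 36 x 90 x 28 mm on the deck, beside the offcuts. Origin at its underside.
- glue: Bystander, to be left alone: white glue bottle, 130 mm tall. Origin at its underside.
- tape: Bystander, to be left alone: yellow tape roll. Origin at its underside.
- driver: Bystander, to be left alone: screwdriver. Origin at its underside.
- glider: Bystander, to be left alone: small wooden model aeroplane, span 200 mm. Origin at its underside.

How it is judged:
By the outcome, as a careful person would: the job done as asked, in the order asked, and still so for the second after the job is handed in, with the robot touching nothing.
Of offcut0, offcut1, offcut2, offcut3, offcut4, offcut5 only 4 to 6 are there at a start; the rules pass over those that are not, and their reading is None.
At some moment in a run one of offcut0, offcut1, offcut2, offcut3, offcut4, offcut5 may be knocked a few centimetres aside while the robot is not near it.
Once in a run the grip may slacken for a moment while it holds something.
It also fails if it takes over 208 s, if anything falls off the work surface, if the arm or the gripper's body presses on something with over 40 N, if the wrist force passes 120 N, or if a joint passes its speed limit or range.

## Robot

A 7-joint arm with a two-finger parallel gripper is mounted at the origin on the work surface. World frame = base frame: x ahead of the robot, y to its left, z up, the work surface at z = 0. Lengths are in m, angles in rad, forces in N, time in s.
With the tool pointing down it reaches from about 0.425 to 0.925 m from the base axis. Payload 6.8 kg.
Tool frame: the origin (TCP) lies midway between the tips of the shut fingers; the grasp point (between the pads) lies 19 mm behind it; z points along the fingers, y is the line along which they close (so a half turn about z gives the same grasp; the last joint's range is limited). The gripper opens to 85 mm and grips with 20 to 120 N. Pads are 22 mm wide; open, the fingers measure 114 mm over their backs; the gripper's body (76 mm by 85 mm) begins 54 mm behind the grasp point. The pads swing forward as they close: fully open they stand 13 mm farther back than shut.
Start: joints at [-1.359, 0.477, 0.022, 1.555, -0.011, 1.109, -0.083], TCP at [0.212, 0.641, 0.202] pointing down, gripper open.
Joint ranges: [-2.96, 2.96], [-0.34, 2.1], [-1.41, 1.46], [0.24, 2.44], [-1.37, 4.51], [0.17, 1.92], [-2.96, 2.96]. Speed limits (rad/s): [2.39, 2.39, 3.14, 3.14, 3.14, 3.14, 3.14].

## Interface

Orientations are given as a rotation vector (axis times angle).
In Python, from bench import r gives the robot as it stands. The module is installed in compiled form; this text tells all that it offers.
- The arm moves only by the tool apply_moves, never from a script. Its argument "rows" is a list of rows, each a list of 6 numbers: the shift along the tool's x, y, z scaled (see below), then the turn, a rotation vector about the tool's x, y, z scaled (see below). A call has 1 to 5 rows; each row is the pose to reach, as a shift and turn from the pose commanded when the call began, along the tool's axes at that moment; what a row does not reach only later rows make up. The controller multiplies each number of a shift by 0.25 m and each number of a turn by 90 degrees. A row lasts 1/8 s, in which the tool goes at most 62.5 mm and 10.7 degrees, less where a joint would pass 70% of its speed; a pose out of reach is approached as far as the arm can. A call with a number of a shift or a turn outside -1 to 1 is refused whole. A call with a gripper value outside its range is refused whole. "claw" is the opening, from 0 (shut) to 1 (fully open), set as the call begins (left out, the last holds). The fingers move at their own pace and stop on an object; "newtons" is the grip in N (left out, the last holds). Time passes only in rows, so rows that repeat a pose let the fingers close. It gives the time, the measured TCP pose, the force, the opening and the grip force at its end, in the units of the state.
- r.get_obs(): the state, without advancing time (a new reading comes with each control period).
- r.grab_frame(name): name is "side" or "top"; returns a dict with "pixels" (480x640x3 uint8, red, green, blue), "intrinsics" (3x3 intrinsics, pixels), "eye" and "attitude" of the camera in the world. Camera axes: x right, y up, looking along -z (the intrinsics and any distortion apply to the point x, -y, -z); pixel columns grow to the right and rows downward; lengths in m; the calibration is good to about 2 mm. A picture is of the moment at which its call begins. There is no depth.
- r.hand_in(): hands the job in; it is judged then, once.
Trained networks look in a picture, given as the dict that the camera call returned (one of the last four; its "shot" number tells which), for a name from the list of things; names that differ only in an ending like _2 or _b are one class to them, and where a whole thing is asked for, a point or a joint stands for the part that bears it (a point fixed in the world has none). Each returns a list of dicts, best first, with "conf" (0 to 1); they miss things now and then, are a little off and sometimes report something else, mostly with a low value. They report only what shows in the picture. A call takes as long as a camera call.
- r.search_frame(picture, thing): "rect" ([left, top, width, height] in pixels, round what is visible of it).
- r.outline_of(picture, thing): "pixels" (480x640 bool, what is visible of it) and "rect" ([left, top, width, height] in pixels, round what is visible of it).
- r.landmark_of(picture, thing): "point" ([column, row] in pixels: a listed point, or the origin of a listed thing).
The state is a dict: "clock": time; "joints": joint angles; "qvel": joint speeds; "tau": joint torques, N m; "tcp_pos": TCP position; "orientation": TCP orientation; "contact_force": force on the tool from outside, world axes, zero at the start; "moment": the same for the moment, N m; "grip_width": finger opening in m; "gripper_force": force on a finger pad.
Only numpy, scipy, OpenCV 4.12 (cv2) and the standard library are available. Lean on these libraries where they do the work, as an engineer would, in place of code of your own. Each camera call takes 0.05 s, during which the arm holds its last target. There are 200 camera calls.

## Working session

There is one attempt and no reset: what is moved stays moved. The work goes in short steps, Python scripts to look and compute and a tool call to move; the robot and the scene stay as the last step left them, time stands still between calls to the robot, and variables do not carry over. Pictures are saved under pics/ and viewed, at most 14 in all, crops included, and the job is handed in when it is done.

Besides the shell and the picture viewer there is one more tool, called after "Call:" by a JSON object that holds its "api" and its "payload". apply_moves: Moves the arm, as the interface text tells. Its arguments: {"type":"object","properties":{"rows":{"type":"array","items":{"type":"array","items":{"type":"number"}}},"claw":{"type":"number"},"newtons":{"type":"number"}},"required":["rows"]}

```bash
mkdir -p pics; ls
cat > h.py <<'E'
import numpy as np, cv2
from bench import r
from scipy.spatial.transform import Rotation as R
def rot(a):
    a=np.array(a); return a if a.shape==(3,3) else (R.from_rotvec(a).as_matrix() if a.size==3 else R.from_quat(a).as_matrix())
def ray(f,p):
    K=np.array(f['intrinsics']); d=np.linalg.inv(K)@[p[0],p[1],1]; d=np.array([d[0],-d[1],-d[2]])
    return np.array(f['eye']),rot(f['attitude'])@d
def onz(f,p,z):
    e,d=ray(f,p); return e+d*(z-e[2])/d[2]
def proj(f,P):
    c=rot(f['attitude']).T@(np.array(P)-f['eye']); q=np.array(f['intrinsics'])@[c[0],-c[1],-c[2]]; return q[:2]/q[2]
def tri(f1,p1,f2,p2):
    (a,d),(b,e)=ray(f1,p1),ray(f2,p2); s=np.linalg.lstsq(np.c_[d,-e],b-a,rcond=None)[0]
    return (a+s[0]*d+b+s[1]*e)/2, np.linalg.norm(a+s[0]*d-b-s[1]*e)
def save(f,n): cv2.imwrite('pics/'+n,f['pixels'][:,:,::-1])
E
python3 - <<'E'
from h import *
np.set_printoptions(precision=4,suppress=True)
o=r.get_obs(); print(o)
t=r.grab_frame('top'); s=r.grab_frame('side')
save(t,'top0.png'); save(s,'side0.png')
for f in (t,s): print({k:v for k,v in f.items() if k!='pixels'})
for n in ['ledge','mouth','lid_mid','lid_grip','lid_back','mat_top']+[f'offcut{i}_mid' for i in range(6)]+['sandblock','glue','tape','driver','glider']:
    a=r.landmark_of(t,n); b=r.landmark_of(s,n)
    x=[(np.round(q[0]['point'],1),round(q[0]['conf'],2)) if q else None for q in (a,b)]
    print(n,x, tri(t,a[0]['point'],s,b[0]['point']) if a and b else '')
E
```

```text
pics
{'clock': 0.0, 'joints': array([-1.3591,  0.4778,  0.0223,  1.5564, -0.0115,  1.1093, -0.0831]), 'qvel': array([ 0.0002, -0.0011, -0.    ,  0.0003,  0.0008, -0.0008,  0.0003]), 'tau': array([ -0.0001, -59.6454,   1.6079, -28.1204,   0.0124,   0.0091,
         0.    ]), 'tcp_pos': array([0.212 , 0.6402, 0.2013]), 'orientation': array([-0.5001, -3.1013,  0.0029]), 'contact_force': array([ 0.7212, -0.082 , -0.3646]), 'moment': array([-0.0245, -0.0076,  0.034 ]), 'gripper_force': 0.0, 'grip_width': 0.08559657680853264}
{'intrinsics': array([[496.0258,   0.    , 314.5623],
       [  0.    , 496.0258, 239.1008],
       [  0.    ,   0.    ,   1.    ]]), 'eye': array([ 0.425 , -0.019 ,  1.7157]), 'attitude': array([ 0.0524, -0.0627, -1.5679]), 'shot': 1}
{'intrinsics': array([[523.8116,   0.    , 319.1326],
       [  0.    , 523.8116, 229.6705],
       [  0.    ,   0.    ,   1.    ]]), 'eye': array([0.4133, 1.1145, 1.132 ]), 'attitude': array([ 0.0697, -1.2826, -2.7723]), 'shot': 2}
ledge [(array([288.3, 243.2]), 0.78), (array([317.6, 249.1]), 0.91)] (array([0.5263, 0.0535, 0.156 ]), np
[... 1467 characters left out ...]
8))
sandblock [(array([255.8, 180.3]), 0.86), (array([243.7, 270.7]), 0.56)] (array([0.7188, 0.1568, 0.1581]), np.float64(0.014366441469464482))
glue [(array([395.9, 194.3]), 0.49), (array([274.2, 207.2]), 0.79)] (array([ 0.7124, -0.3132,  0.0045]), np.float64(0.00876331821821719))
tape [(array([187.8, 298.4]), 0.73), (array([380. , 396.2]), 0.59)] (array([0.3439, 0.4022, 0.0094]), np.float64(0.004907187582757458))
driver [(array([170.2, 260.4]), 0.82), (array([319.9, 419.3]), 0.97)] (array([ 0.4783,  0.4687, -0.003 ]), np.float64(0.004195898834921894))
glider [(array([466.8, 258. ]), 0.63), (array([341.2, 170.5]), 0.67)] (array([ 0.4919, -0.5545,  0.0105]), np.float64(0.011307361650826027))
```

Run:
```python
import cv2
t=cv2.imread('pics/top0.png'); s=cv2.imread('pics/side0.png')
cv2.imwrite('pics/t0c.png',cv2.resize(t[120:345,150:450],(800,600),interpolation=cv2.INTER_CUBIC))
cv2.imwrite('pics/s0c.png',cv2.resize(s[150:375,180:480],(800,600),interpolation=cv2.INTER_CUBIC))
```

```text
(no output)
```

View pics/t0c.png

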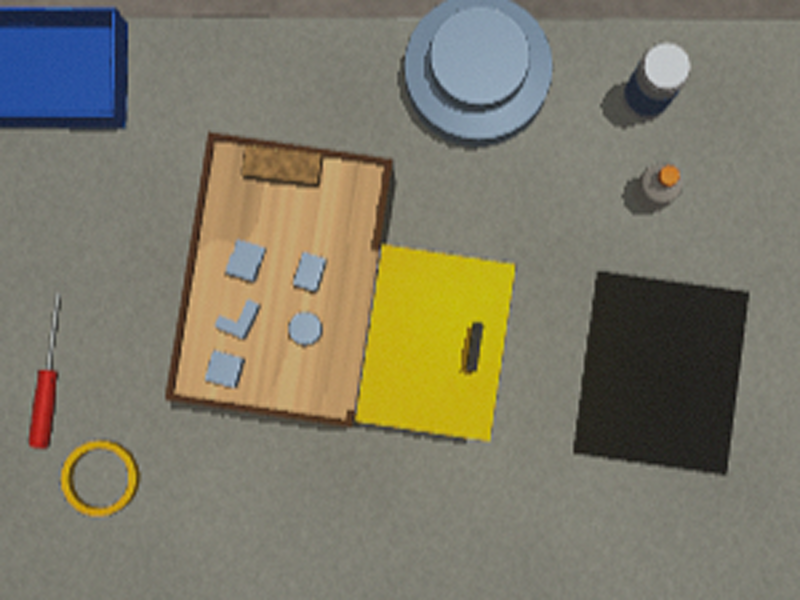

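View pics/s0c.png

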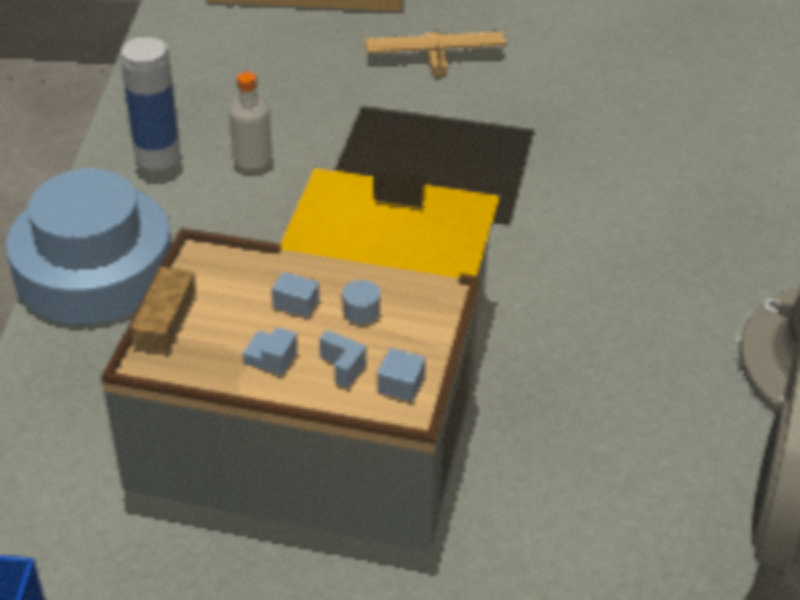

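The top crop shows five offcuts on the deck: 4 at (245,260), 5 at (310,270), 2 at (240,320), 1 at (305,328) and 3 at (225,368). The grip is at (473,347) and the mat centre near (662,372). The side view agrees. Next I fit the bench frame from the deck corners.

```bash
cat > fit.py <<'E'
from h import *
from scipy.optimize import least_squares
np.set_printoptions(precision=4,suppress=True)
t=r.grab_frame('top'); s=r.grab_frame('side')
c=lambda x,y,o:(o[0]+x*.375,o[1]+y*.375)
T=(150,120);S=(180,150)
W=lambda p,P:np.array([p[0]+np.cos(p[2])*P[0]-np.sin(p[2])*P[1],p[1]+np.sin(p[2])*P[0]+np.cos(p[2])*P[1],P[2]])
pts=[(t,(.205,.22,.168),c(210,134,T)),(t,(.205,0,.168),c(392,160,T)),(t,(-.115,.22,.168),c(168,398,T)),(t,(-.115,0,.168),c(352,425,T)),
(s,(.205,.22,.168),c(107,378,S)),(s,(-.115,.22,.168),c(434,432,S)),(s,(-.115,0,.168),c(476,278,S)),(s,(.205,0,.168),c(180,233,S))]
q=least_squares(lambda p:np.concatenate([proj(f,W(p,P))-u for f,P,u in pts]),[.5,.05,-.15]); print('bench',q.x,q.fun.round(1))
p=q.x; Ri=lambda v:np.array([[np.cos(p[2]),np.sin(p[2])],[-np.sin(p[2]),np.cos(p[2])]])@(np.array(v)[:2]-p[:2])
np.save('bench.npy',p)
mc=[onz(t,c(*u,T),.004) for u in [(597,272),(748,292),(727,473),(575,453)]]
print('mat',np.mean(mc,0),Ri(np.mean(mc,0))); 
for e in (mc[0]-mc[3],mc[1]-mc[2]): print(np.arctan2(e[1],e[0]),np.linalg.norm(e))
lc=[(x,y,z) for x,y,z in [(.107,.077,.141),(.107,-.085,.141),(-.107,-.085,.141),(-.107,.077,.141)]]
lp=[c(*u,T) for u in [(382,244),(515,263),(491,440),(356,420)]]
l=least_squares(lambda v:np.concatenate([proj(t,W(v,P))-u for P,u in zip(lc,lp)]),[.5,-.03,-.15]); print('lid',l.x,Ri(l.x),l.fun.round(1))
for n,z in [('lid_grip',.165)]+[(f'offcut{i}_mid',.173) for i in range(1,6)]:
    for f in (t,s):
        a=r.landmark_of(f,n)
        if a: print(n,f['shot'],Ri(onz(f,a[0]['point'],z)).round(4),round(a[0]['conf'],2))
        a=r.outline_of(f,n)
        if a:
            m=a[0]['pixels']; print('   outline c',Ri(onz(f,np.argwhere(m)[:,::-1].mean(0),z)).round(4))
print(r.get_obs()['tcp_pos'])
E
python3 fit.py
```

```text
bench [ 0.5245  0.0547 -0.1359] [-0.9 -0.4 -0.1 -0.6 -0.6  1.1  0.5  0.8 -2.2 -0.4  0.8  1.6  1.  -1.6
 -0.3 -2.2]
mat [ 0.4807 -0.3191  0.004 ] [ 0.0073 -0.3763]
-0.12716070089029652 0.23648028626487305
-0.13020828845748667 0.23622865972613144
lid [ 0.5129 -0.0221 -0.1399] [-0.0011 -0.0777] [-0.1 -0.2  0.2 -0.2 -0.   0.1 -0.1  0.3]
lid_grip 3 [-0.0047 -0.1272] 0.63
   outline c [-0.005  -0.0796]
lid_grip 4 [-0.0025 -0.1394] 0.63
   outline c [-0.0104 -0.0653]
offcut1_mid 3 [-0.0197  0.0706] 0.67
   outline c [-0.0091  0.0726]
offcut1_mid 4 [-0.0189  0.0839] 0.59
   outline c [-0.0097  0.0703]
offcut2_mid 3 [-0.0045  0.165 ] 0.57
   outline c [-0.0106  0.1474]
offcut2_mid 4 [-0.0091  0.1472] 0.58
   outline c [-0.0104  0.1463]
offcut3_mid 3 [0.0533 0.0749] 0.69
   outline c [-0.0689  0.158 ]
offcut3_mid 4 [-0.0673  0.1611] 0.53
   outline c [-0.0093  0.0681]
offcut4_mid 3 [0.0598 0.151 ] 0.72
   outline c [0.0607 0.1534]
offcut4_mid 4 [0.061  0.1624] 0.79
   outline c [0.0597 0.1536]
offcut5_mid 3 [0.0583 0.0776] 0.56
offcut5_mid 4 [0.0681 0.0655] 0.48
   outline c [0.056  0.0751]
[0.2122 0.6408 0.2023]
```

```bash
cat > go.py <<'E'
# usage: go.py x y z(mm, bench) [tilt deg]: shift/turn in move units from the measured pose; bench pose now
from h import *; import sys
p=np.load('bench.npy'); B=R.from_euler('z',p[2]).as_matrix()
def now():
    o=r.get_obs(); P=B.T@(o['tcp_pos']-[p[0],p[1],0]); return o,P*1000,rot(o['orientation'])
def plan(x,y,z,tilt=0):
    o,P,Rt=now()
    T=B@R.from_euler('x',-tilt,degrees=True).as_matrix()@np.diag([-1,1,-1])
    sh=Rt.T@B@((np.array([x,y,z])-P)/1000)/.25
    tu=R.from_matrix(Rt.T@T).as_rotvec()/(np.pi/2)
    print('t',round(o['clock'],2),'bench mm',P.round(1),'shift',sh.round(3),'turn',tu.round(4),'w',round(o['grip_width'],4),'F',o['contact_force'].round(1))
if __name__=='__main__': plan(*map(float,sys.argv[1:]))
E
python3 go.py -1 -127 330
```

```text
t 3.1 bench mm [-388.8  538.4  202.3] shift [-2.012 -2.333 -0.511] turn [ 0.      0.     -0.1171] w 0.0857 F [ 0.4  0.1 -0.2]
```

Call:
{"api": "apply_moves", "payload": {"rows": [[0, 0, -0.12, 0, 0, -0.03], [0, 0, -0.25, 0, 0, -0.06], [0, 0, -0.38, 0, 0, -0.09], [0, 0, -0.51, 0, 0, -0.117], [0, 0, -0.51, 0, 0, -0.117]], "claw": 1, "newtons": 60}}

```text
clock: 3.72
tcp_pos: [0.2127, 0.6422, 0.3332]
orientation: [0.213, 3.133, 0.009]
contact_force: [0.6, -0.4, -1.1]
grip_width: 0.0858
gripper_force: 0.0
```

Call:
{"api": "apply_moves", "payload": {"rows": [[-0.1, -0.18, 0, 0, 0, 0], [-0.2, -0.36, 0, 0, 0, 0], [-0.3, -0.54, 0, 0, 0, 0], [-0.4, -0.72, 0, 0, 0, 0], [-0.5, -0.88, 0, 0, 0, 0]]}}

```text
clock: 4.35
tcp_pos: [0.3065, 0.4036, 0.3289]
orientation: [-0.215, -3.134, 0.002]
contact_force: [0.9, 0.1, 0.4]
grip_width: 0.0855
gripper_force: 0.0
```

Call:
{"api": "apply_moves", "payload": {"rows": [[-0.1, -0.18, 0, 0, 0, 0], [-0.2, -0.36, 0, 0, 0, 0], [-0.3, -0.54, 0, 0, 0, 0], [-0.4, -0.72, 0, 0, 0, 0], [-0.5, -0.88, 0, 0, 0, 0]]}}

```text
clock: 4.97
tcp_pos: [0.4002, 0.1688, 0.3291]
orientation: [-0.215, -3.133, 0.001]
contact_force: [0.9, 0.3, 0.3]
grip_width: 0.0853
gripper_force: 0.0
```

Call:
{"api": "apply_moves", "payload": {"rows": [[-0.1, -0.18, 0, 0, 0, 0], [-0.2, -0.36, 0, 0, 0, 0], [-0.3, -0.54, 0, 0, 0, 0], [-0.4, -0.72, 0, 0, 0, 0], [-0.5, -0.88, 0, 0, 0, 0]]}}

```text
clock: 5.6
tcp_pos: [0.494, -0.0658, 0.3292]
orientation: [-0.215, -3.134, -0.0]
contact_force: [0.8, 1.3, 0.6]
grip_width: 0.0849
gripper_force: 0.0
```

```bash
python3 go.py -1 -128 240; python3 -c "
from bench import r
print(r.get_obs()['joints'])"
```

```text
t 5.6 bench mm [ -13.9 -123.5  329.2] shift [-0.052 -0.018  0.357] turn [ 0.0001 -0.0004 -0.0007] w 0.0849 F [0.8 1.3 0.6]
[-0.58115481  0.0659687   0.63260244  1.82692373 -0.04105577  1.26226541
  1.4967292 ]
```

Call:
{"api": "apply_moves", "payload": {"rows": [[-0.025, -0.01, 0.18, 0, 0, 0], [-0.05, -0.018, 0.36, 0, 0, 0], [-0.05, -0.018, 0.5, 0, 0, 0], [-0.05, -0.018, 0.61, 0, 0, 0], [-0.05, -0.018, 0.61, 0, 0, 0]]}}

```text
clock: 6.22
tcp_pos: [0.5038, -0.0701, 0.1751]
orientation: [-0.214, -3.129, 0.002]
contact_force: [-0.5, -1.9, 0.7]
grip_width: 0.085
gripper_force: 0.0
```

```bash
python3 go.py -1 -128 148
python3 - <<'E'
from h import *
s=r.grab_frame('side');t=r.grab_frame('top')
a=s['pixels'][150:290,230:430];b=t['pixels'][180:320,240:440]
cv2.imwrite('pics/a1.png',cv2.resize(np.vstack([a,b]),(800,1120))[:, :, ::-1]) if 0 else cv2.imwrite('pics/a1.png',cv2.resize(np.hstack([a,b]),(800,280),interpolation=cv2.INTER_CUBIC)[:,:,::-1])
E
```

```text
t 6.22 bench mm [  -3.6 -126.5  175.1] shift [-0.011 -0.006  0.108] turn [-0.001  -0.0033 -0.0005] w 0.085 F [-0.5 -1.9  0.7]
```

View pics/a1.png

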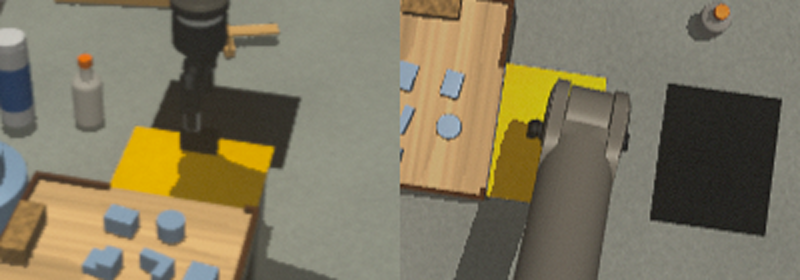

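The side half shows the fingers lined up on the grip, near (197,135) in the picture. Next I go down and close.

Call:
{"api": "apply_moves", "payload": {"rows": [[-0.01, -0.006, 0.06, 0, 0, 0], [-0.01, -0.006, 0.11, 0, 0, 0], [-0.01, -0.006, 0.11, 0, 0, 0]]}}

```text
clock: 6.7
tcp_pos: [0.5074, -0.0719, 0.1487]
orientation: [-0.213, -3.132, 0.001]
contact_force: [-0.1, 1.0, 0.0]
grip_width: 0.0856
gripper_force: 0.0
```

Call:
{"api": "apply_moves", "payload": {"rows": [[0, 0, 0, 0, 0, 0], [0, 0, 0, 0, 0, 0], [0, 0, 0, 0, 0, 0], [0, 0, 0, 0, 0, 0], [0, 0, 0, 0, 0, 0]], "claw": 0, "newtons": 80}}

```text
clock: 7.32
tcp_pos: [0.5085, -0.0719, 0.1502]
orientation: [0.214, 3.134, 0.001]
contact_force: [-1.0, 0.3, 5.4]
grip_width: 0.008
gripper_force: 78.4
```

```bash
python3 go.py -1 -128 148
python3 - <<'E'
from h import *
# tip rows: rotate about lid edge (bench y -3, z 135) in tool axes, from TCP (y,z)
from go import now
o,P,Rt=now(); piv=np.array([-2.,134.]); d=P[1:]-piv
for a in (4,8,12,16,20):
    c,s=np.cos(np.radians(a)),np.sin(np.radians(a)); n=np.array([d[0]*c+d[1]*s,-d[0]*s+d[1]*c])-d
    print(a,(n/250).round(4), 'tool: y',(n[0]/250).round(3),'z',(-n[1]/250).round(3),'turn x',round(-a/90,4))
E
```

```text
t 7.33 bench mm [   1.3 -127.7  150.2] shift [ 0.009 -0.001  0.009] turn [ 0.0003  0.0002 -0.0002] w 0.008 F [-1.   0.3  5.4]
4 [0.0058 0.0349] tool: y 0.006 z -0.035 turn x -0.0444
8 [0.0139 0.0693] tool: y 0.014 z -0.069 turn x -0.0889
12 [0.0245 0.1031] tool: y 0.024 z -0.103 turn x -0.1333
16 [0.0374 0.1361] tool: y 0.037 z -0.136 turn x -0.1778
20 [0.0525 0.168 ] tool: y 0.053 z -0.168 turn x -0.2222
```

Call:
{"api": "apply_moves", "payload": {"rows": [[0, 0.002, -0.015, 0.022, 0, 0], [0, 0.006, -0.032, 0.044, 0, 0], [0, 0.01, -0.049, 0.067, 0, 0], [0, 0.014, -0.066, 0.089, 0, 0], [0, 0.014, -0.066, 0.089, 0, 0]]}}

```text
clock: 7.95
tcp_pos: [0.5086, -0.0682, 0.1662]
orientation: [-0.211, -3.117, 0.219]
contact_force: [-1.3, -0.5, -1.0]
grip_width: 0.0082
gripper_force: 78.6
```

```bash
python3 go.py 1 -114.5 192.2 20
```

```text
t 7.95 bench mm [   0.9 -123.9  166.2] shift [-0.     0.023 -0.108] turn [ 1.331e-01 -1.000e-04  6.000e-04] w 0.0082 F [-1.3 -0.5 -1. ]
```

Call:
{"api": "apply_moves", "payload": {"rows": [[0, 0.006, -0.035, 0.044, 0, 0], [0, 0.013, -0.07, 0.089, 0, 0], [0, 0.021, -0.104, 0.133, 0, 0], [0, 0.021, -0.104, 0.133, 0, 0]]}}

```text
clock: 8.45
tcp_pos: [0.5096, -0.0602, 0.1914]
orientation: [-0.207, -3.062, 0.542]
contact_force: [-1.5, -2.9, 0.7]
grip_width: 0.0086
gripper_force: 79.1
```

```bash
python3 go.py 0 -124 240 0
python3 - <<'E'
from h import *
s=r.grab_frame('side');t=r.grab_frame('top')
a=s['pixels'][150:290,230:430];b=t['pixels'][180:320,240:440]
cv2.imwrite('pics/a2.png',cv2.resize(np.hstack([a,b]),(800,280),interpolation=cv2.INTER_CUBIC)[:,:,::-1])
E
```

```text
t 8.45 bench mm [   0.8 -115.8  191.4] shift [ 0.004 -0.097 -0.171] turn [-0.2233 -0.0007  0.0006] w 0.0086 F [-1.5 -2.9  0.7]
```

View pics/a2.png

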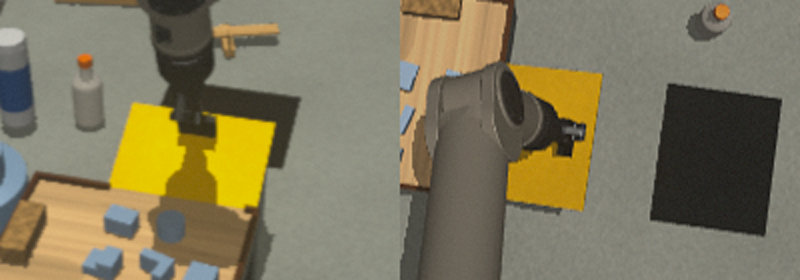

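The lid is tipped about 20° with its deck-side edge still on the rim. Next I lift it clear and level it.

Call:
{"api": "apply_moves", "payload": {"rows": [[0, -0.02, -0.04, 0, 0, 0], [0, -0.05, -0.1, 0, 0, 0], [0, -0.085, -0.155, 0, 0, 0], [0, -0.12, -0.212, 0, 0, 0], [0, -0.12, -0.212, 0, 0, 0]]}}

```text
clock: 9.18
tcp_pos: [0.5094, -0.07, 0.2529]
orientation: [-0.21, -3.067, 0.538]
contact_force: [0.2, 0.4, -1.1]
grip_width: 0.0081
gripper_force: 78.9
```

Call:
{"api": "apply_moves", "payload": {"rows": [[0, 0, 0, -0.05, 0, 0], [0, 0, 0, -0.1, 0, 0], [0, 0, 0, -0.16, 0, 0], [0, 0, 0, -0.223, 0, 0], [0, 0, 0, -0.223, 0, 0]]}}

```text
clock: 9.8
tcp_pos: [0.5079, -0.0721, 0.2513]
orientation: [-0.221, -3.134, -0.001]
contact_force: [-0.6, 0.4, -1.8]
grip_width: 0.008
gripper_force: 78.9
```

```bash
python3 go.py 9 -422 250 0
```

```text
t 9.8 bench mm [   0.7 -127.9  251.3] shift [-0.039 -1.176  0.004] turn [ 0.0004 -0.0001 -0.003 ] w 0.008 F [-0.6  0.4 -1.8]
```

Call:
{"api": "apply_moves", "payload": {"rows": [[-0.004, -0.1, 0, 0, 0, 0], [-0.008, -0.22, 0, 0, 0, 0], [-0.012, -0.34, 0, 0, 0, 0], [-0.016, -0.46, 0, 0, 0, 0], [-0.02, -0.58, 0, 0, 0, 0]]}}

```text
clock: 10.42
tcp_pos: [0.494, -0.2136, 0.2505]
orientation: [-0.21, -3.133, 0.0]
contact_force: [-0.1, -0.1, -0.9]
grip_width: 0.0082
gripper_force: 78.9
```

Call:
{"api": "apply_moves", "payload": {"rows": [[-0.004, -0.12, 0, 0, 0, 0], [-0.008, -0.24, 0, 0, 0, 0], [-0.012, -0.36, 0, 0, 0, 0], [-0.016, -0.48, 0, 0, 0, 0], [-0.02, -0.59, 0, 0, 0, 0]]}}

```text
clock: 11.05
tcp_pos: [0.4793, -0.3604, 0.25]
orientation: [-0.21, -3.132, -0.001]
contact_force: [-0.5, 0.1, -2.5]
grip_width: 0.0083
gripper_force: 78.9
```

Call:
{"api": "apply_moves", "payload": {"rows": [[0, 0, 0.12, 0, 0, 0], [0, 0, 0.26, 0, 0, 0], [0, 0, 0.42, 0, 0, 0], [0, 0, 0.54, 0, 0, 0], [0, 0, 0.64, 0, 0, 0]]}}

```text
clock: 11.68
tcp_pos: [0.4792, -0.3585, 0.0886]
orientation: [-0.209, -3.131, -0.003]
contact_force: [0.6, -0.0, -0.7]
grip_width: 0.0086
gripper_force: 78.9
```

```bash
python3 go.py 9 -422 25 0
python3 - <<'E'
from h import *
s=r.grab_frame('side');t=r.grab_frame('top')
a=s['pixels'][150:290,230:430];b=t['pixels'][180:320,290:490]
cv2.imwrite('pics/a3.png',cv2.resize(np.hstack([a,b]),(800,280),interpolation=cv2.INTER_CUBIC)[:,:,::-1])
E
```

```text
t 11.68 bench mm [  11.1 -415.6   88.6] shift [ 0.008 -0.026  0.254] turn [ 0.001  -0.0022  0.0017] w 0.0086 F [ 0.6 -0.  -0.7]
```

View pics/a3.png

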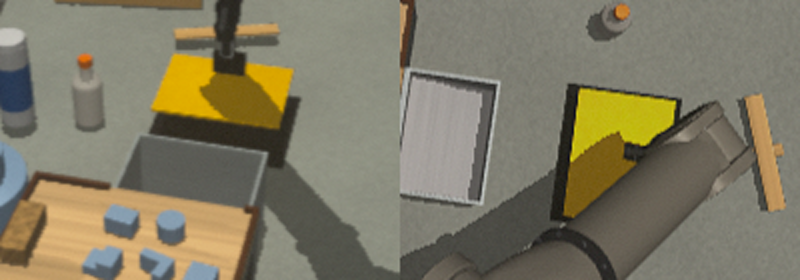

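The lid is held level above the mat and the chute is open. Next I lower and release.

Call:
{"api": "apply_moves", "payload": {"rows": [[0.008, -0.02, 0.07, 0, 0, 0], [0.008, -0.026, 0.14, 0, 0, 0], [0.008, -0.026, 0.2, 0, 0, 0], [0.008, -0.026, 0.235, 0, 0, 0], [0.008, -0.026, 0.252, 0, 0, 0]]}}

```text
clock: 12.4
tcp_pos: [0.4759, -0.3666, 0.0273]
orientation: [-0.214, -3.134, -0.003]
contact_force: [0.3, 0.4, -1.3]
grip_width: 0.0083
gripper_force: 78.9
```

```bash
python3 go.py 9 -422 25 0
```

```text
t 12.4 bench mm [   8.9 -424.    27.3] shift [-0.     0.008  0.009] turn [ 0.0012 -0.0003 -0.0002] w 0.0083 F [ 0.3  0.4 -1.3]
```

Call:
{"api": "apply_moves", "payload": {"rows": [[0, 0.008, 0.006, 0, 0, 0], [0, 0.008, 0.01, 0, 0, 0], [0, 0.008, 0.012, 0, 0, 0], [0, 0.008, 0.012, 0, 0, 0]]}}

```text
clock: 12.9
tcp_pos: [0.4766, -0.3648, 0.0253]
orientation: [0.213, 3.134, 0.002]
contact_force: [0.3, 0.4, 1.5]
grip_width: 0.0081
gripper_force: 79.2
```

Call:
{"api": "apply_moves", "payload": {"rows": [[0, 0, 0, 0, 0, 0], [0, 0, 0, 0, 0, 0], [0, 0, 0, 0, 0, 0], [0, 0, 0, 0, 0, 0], [0, 0, 0, 0, 0, 0]], "claw": 1}}

```text
clock: 13.52
tcp_pos: [0.4763, -0.3648, 0.0249]
orientation: [0.214, 3.134, 0.002]
contact_force: [0.0, 0.5, 0.4]
grip_width: 0.0852
gripper_force: 0.0
```

Call:
{"api": "apply_moves", "payload": {"rows": [[0, 0, -0.12, 0, 0, 0], [0, 0, -0.3, 0, 0, 0], [0, 0, -0.5, 0, 0, 0], [0, 0, -0.7, 0, 0, 0], [0, 0, -0.9, 0, 0, 0]]}}

```text
clock: 14.15
tcp_pos: [0.476, -0.3649, 0.2515]
orientation: [0.214, 3.134, 0.003]
contact_force: [-0.4, -0.4, -0.7]
grip_width: 0.0855
gripper_force: 0.0
```

Call:
{"api": "apply_moves", "payload": {"rows": [[0, 0.2, 0, 0, 0, 0], [0, 0.4, 0, 0, 0, 0], [0, 0.6, 0, 0, 0, 0], [0, 0.8, 0, 0, 0, 0], [0, 1.0, 0, 0, 0, 0]]}}

```text
clock: 14.78
tcp_pos: [0.51, -0.1158, 0.2504]
orientation: [0.214, 3.134, 0.003]
contact_force: [0.7, 0.3, 0.1]
grip_width: 0.0854
gripper_force: 0.0
```

Call:
{"api": "apply_moves", "payload": {"rows": [[0, 0.2, 0, 0, 0, 0], [0, 0.4, 0, 0, 0, 0], [0, 0.6, 0, 0, 0, 0], [0, 0.8, 0, 0, 0, 0], [0, 1.0, 0, 0, 0, 0]]}}

```text
clock: 15.4
tcp_pos: [0.544, 0.1318, 0.2508]
orientation: [0.214, 3.134, 0.003]
contact_force: [0.9, 0.8, 0.2]
grip_width: 0.0856
gripper_force: 0.0
```

```bash
python3 go.py -10 185 250 0;python3 - <<'E'
from h import *
s=r.grab_frame('side');t=r.grab_frame('top')
a=s['pixels'][150:330,220:440];b=t['pixels'][160:340,270:490]
cv2.imwrite('pics/a4.png',cv2.resize(np.hstack([a,b]),(800,327),interpolation=cv2.INTER_CUBIC)[:,:,::-1])
E
```

```text
t 15.4 bench mm [  8.9  79.  250.8] shift [0.076 0.424 0.004] turn [ 0.0013  0.0001 -0.0002] w 0.0856 F [0.9 0.8 0.2]
```

View pics/a4.png

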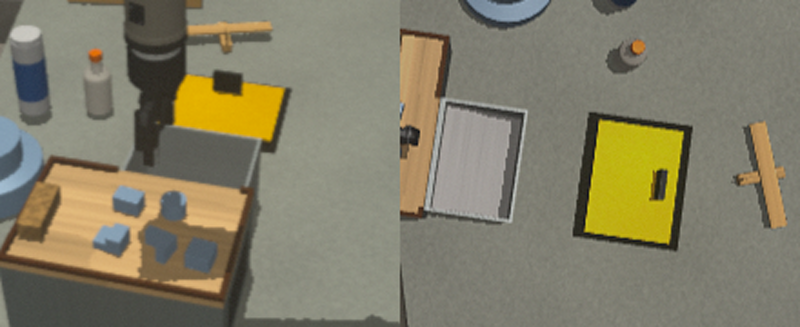

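Lid lies flat on the mat, at (638,180) in the picture. Next I turn the hand a quarter so that two half-open fingers make a rake.

Call:
{"api": "apply_moves", "payload": {"rows": [[0, 0.04, 0, 0, 0, -0.1], [0, 0.08, 0, 0, 0, -0.2], [0, 0.11, 0, 0, 0, -0.3], [0, 0.11, 0, 0, 0, -0.4], [0, 0.11, 0, 0, 0, -0.5]], "claw": 0.35}}

```text
clock: 16.12
tcp_pos: [0.5476, 0.157, 0.2506]
orientation: [-1.009, 2.975, 0.002]
contact_force: [-0.1, -0.4, 0.3]
grip_width: 0.03
gripper_force: 0.0
```

```bash
python3 go.py 9 108 250 0;python3 -c "
from bench import r
print(r.get_obs()['joints'])"
```

```text
t 16.12 bench mm [  9.1 104.4 250.6] shift [-0.01   0.01   0.003] turn [8.000e-04 2.000e-04 5.029e-01] w 0.03 F [-0.1 -0.4  0.3]
[-0.80066674  0.27707174  0.51109215  1.78261962 -0.15058622  1.11996258
  1.98488106]
```

Call:
{"api": "apply_moves", "payload": {"rows": [[0, 0, 0, 0, 0, 0.1], [0, 0, 0, 0, 0, 0.2], [0, 0, 0, 0, 0, 0.3], [0, 0, 0, 0, 0, 0.4], [0, 0, 0, 0, 0, 0.5]]}}

```text
clock: 16.75
tcp_pos: [0.5477, 0.1569, 0.2507]
orientation: [-0.223, -3.134, -0.002]
contact_force: [0.0, -0.6, 0.9]
grip_width: 0.0297
gripper_force: 0.0
```

Call:
{"api": "apply_moves", "payload": {"rows": [[0, 0, 0, 0, 0, 0.1], [0, 0, 0, 0, 0, 0.2], [0, 0, 0, 0, 0, 0.3], [0, 0, 0, 0, 0, 0.4], [0, 0, 0, 0, 0, 0.5]]}}

```text
clock: 17.38
tcp_pos: [0.5476, 0.1569, 0.2507]
orientation: [-1.404, -2.809, -0.002]
contact_force: [0.9, 0.3, -0.1]
grip_width: 0.03
gripper_force: 0.0
```

Call:
{"api": "apply_moves", "payload": {"rows": [[0, 0, 0, 0, 0, 0.1], [0, 0, 0, 0, 0, 0.2], [0, 0, 0, 0, 0, 0.3], [0, 0, 0, 0, 0, 0.4], [0, 0, 0, 0, 0, 0.503]]}}

```text
clock: 18.0
tcp_pos: [0.5476, 0.157, 0.2508]
orientation: [-2.377, -2.052, -0.002]
contact_force: [0.5, 0.6, -0.2]
grip_width: 0.0297
gripper_force: 0.0
```

```bash
sed -i 's/def plan(x,y,z,tilt=0)/def plan(x,y,z,tilt=0,yaw=0)/; s/@np.diag(\[-1,1,-1\])/&@R.from_euler("z",yaw,degrees=True).as_matrix()/' go.py
cat > find.py <<'E'
# pale-blue blobs on the deck, from both cameras, as bench mm
from h import *
p=np.load('bench.npy'); B=R.from_euler('z',p[2]).as_matrix()
tob=lambda w:(B.T@(w-[p[0],p[1],0]))*1000
for n in ('top','side'):
    f=r.grab_frame(n); hsv=cv2.cvtColor(f['pixels'],cv2.COLOR_RGB2HSV)
    m=cv2.inRange(hsv,(98,40,50),(118,160,255))
    k,l,st,c=cv2.connectedComponentsWithStats(m)
    for i in range(1,k):
        if st[i,4]>25:
            q=tob(onz(f,c[i],.177))
            if -115<q[0]<210 and -160<q[1]<225: print(n,'area',st[i,4],q.round(0)[:2])
E
python3 go.py -10 108 200 0 90;python3 find.py; python3 -c "
from bench import r
print(r.get_obs()['joints'])"
```

```text
t 18.0 bench mm [  9.1 104.4 250.8] shift [ 0.013 -0.076  0.203] turn [-0.0001 -0.0011 -0.0068] w 0.0297 F [ 0.5  0.6 -0.2]
top area 103 [58. 77.]
top area 104 [-9. 72.]
side area 161 [58. 77.]
side area 143 [-9. 72.]
side area 176 [ 59. 158.]
side area 127 [-10. 150.]
side area 187 [-68. 161.]
[-1.15870005  0.39087434  1.01948613  1.80130912 -0.36404459  1.15323269
 -0.16385489]
```

Call:
{"api": "apply_moves", "payload": {"rows": [[0.013, -0.075, 0.08, 0, 0, 0], [0.013, -0.075, 0.18, 0, 0, 0], [0.013, -0.075, 0.28, 0, 0, 0], [0.013, -0.075, 0.342, 0, 0, 0], [0.013, -0.075, 0.342, 0, 0, 0]]}}

```text
clock: 18.73
tcp_pos: [0.5291, 0.1631, 0.1645]
orientation: [-2.37, -2.06, 0.001]
contact_force: [-0.3, -0.3, -0.0]
grip_width: 0.0304
gripper_force: 0.0
```

```bash
python3 go.py -9 -15 165 0 90
```

```text
t 18.73 bench mm [-10.1 108.  164.5] shift [-0.492  0.006 -0.002] turn [-0.0009 -0.0003 -0.0025] w 0.0304 F [-0.3 -0.3 -0. ]
```

Call:
{"api": "apply_moves", "payload": {"rows": [[-0.05, 0.004, 0, 0, 0, 0], [-0.1, 0.004, 0, 0, 0, 0], [-0.15, 0.004, 0, 0, 0, 0], [-0.2, 0.004, 0, 0, 0, 0], [-0.25, 0.004, 0, 0, 0, 0]]}}

```text
clock: 19.35
tcp_pos: [0.5218, 0.1005, 0.1652]
orientation: [-2.372, -2.059, -0.002]
contact_force: [-0.2, -1.4, 0.5]
grip_width: 0.0297
gripper_force: 0.0
```

Call:
{"api": "apply_moves", "payload": {"rows": [[-0.05, 0, 0, 0, 0, 0], [-0.1, 0, 0, 0, 0, 0], [-0.15, 0, 0, 0, 0, 0], [-0.2, 0, 0, 0, 0, 0], [-0.25, 0, 0, 0, 0, 0]]}}

```text
clock: 19.98
tcp_pos: [0.513, 0.0388, 0.165]
orientation: [-2.371, -2.059, -0.002]
contact_force: [0.5, -0.2, 0.2]
grip_width: 0.0296
gripper_force: 0.0
```

Call:
{"api": "apply_moves", "payload": {"rows": [[0, 0, -0.1, 0, 0, 0], [0, 0, -0.24, 0, 0, 0], [0.1, 0.07, -0.24, 0, 0, 0], [0.25, 0.14, -0.24, 0, 0, 0], [0.4, 0.2, -0.24, 0, 0, 0]]}}

```text
clock: 20.6
tcp_pos: [0.5775, 0.1321, 0.2253]
orientation: [-2.372, -2.059, -0.003]
contact_force: [0.2, 0.2, -0.1]
grip_width: 0.0298
gripper_force: 0.0
```

```bash
python3 go.py 58 111 165 0 90; python3 find.py
```

```text
t 20.6 bench mm [ 42.   83.8 225.3] shift [0.108 0.063 0.241] turn [ 0.0002 -0.0013 -0.0033] w 0.0298 F [ 0.2  0.2 -0.1]
top area 29 [56. 67.]
top area 82 [-9. 69.]
side area 165 [58. 78.]
side area 151 [-9. 73.]
side area 151 [-10. 151.]
side area 203 [ 68. 189.]
side area 205 [-68. 161.]
```

Run:
```python
from h import *
s=r.grab_frame('side');t=r.grab_frame('top')
a=s['pixels'][200:335,215:395];b=t['pixels'][160:295,200:380]
cv2.imwrite('pics/a5.png',cv2.resize(np.hstack([a,b]),(800,300),interpolation=cv2.INTER_CUBIC)[:,:,::-1])
```

```text
(no output)
```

View pics/a5.png

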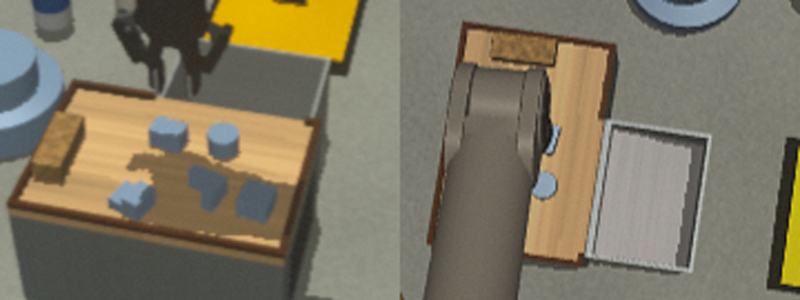

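The disc was not moved, as the half-open fingers straddled it. Offcut 4 was knocked to about (68,189). I retry with the fingers shut.

Call:
{"api": "apply_moves", "payload": {"rows": [[0.05, -0.1, 0, 0, 0, 0], [0.1, -0.204, 0, 0, 0, 0], [0.1, -0.204, 0, 0, 0, 0], [0.1, -0.204, 0.12, 0, 0, 0], [0.1, -0.204, 0.24, 0, 0, 0]], "claw": 0, "newtons": 40}}

```text
clock: 21.42
tcp_pos: [0.5305, 0.1621, 0.1651]
orientation: [-2.373, -2.058, -0.005]
contact_force: [1.3, -0.5, 0.0]
grip_width: 0.0001
gripper_force: 0.0
```

Call:
{"api": "apply_moves", "payload": {"rows": [[-0.05, 0, 0, 0, 0, 0], [-0.1, 0, 0, 0, 0, 0], [-0.15, 0, 0, 0, 0, 0], [-0.15, 0, 0, 0, 0, 0]]}}

```text
clock: 21.92
tcp_pos: [0.5248, 0.1248, 0.1661]
orientation: [-2.374, -2.056, -0.004]
contact_force: [1.1, 0.3, 0.8]
grip_width: 0.0002
gripper_force: 0.0
```

```bash
python3 go.py -9 -15 165 0 90; python3 find.py
```

```text
t 21.93 bench mm [ -9.2  69.5 166.1] shift [-0.338  0.003  0.004] turn [ 0.0007 -0.0017 -0.0048] w 0.0002 F [1.1 0.3 0.8]
top area 111 [ 72. 186.]
side area 148 [59. 77.]
side area 102 [-11.  79.]
side area 128 [ -9. 149.]
side area 182 [ 69. 188.]
side area 194 [-68. 161.]
```

Run:
```python
from h import *
from go import B,p
s=r.grab_frame('side')
o=r.get_obs(); print(proj(s,o['tcp_pos']), proj(s,B@[-.009,.072,.186]+[p[0],p[1],0]))
a=s['pixels'][200:320,240:400]
cv2.imwrite('pics/a6.png',cv2.resize(a,(800,600),interpolation=cv2.INTER_CUBIC)[:,:,::-1])
```

```text
[315.39642414 265.18464671] [315.04721534 259.62153471]
```

View pics/a6.png

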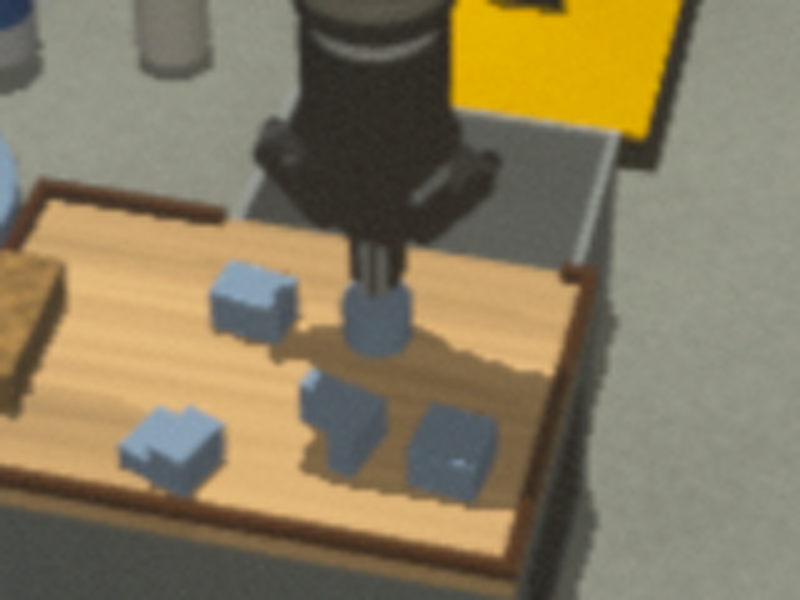

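The finger tips sit over the disc's top, near (377,293), so they end about 20 mm above the TCP reading. I back off and feel downward carefully.

Call:
{"api": "apply_moves", "payload": {"rows": [[0, 0, -0.1, 0, 0, 0], [0.08, 0, -0.1, 0, 0, 0], [0.154, 0, -0.06, 0, 0, 0], [0.154, 0, 0, 0, 0, 0], [0.154, 0, 0.015, 0, 0, 0]]}}

```text
clock: 22.7
tcp_pos: [0.5283, 0.164, 0.1592]
orientation: [-2.371, -2.059, 0.004]
contact_force: [-0.8, -0.5, 0.9]
grip_width: -0.0002
gripper_force: 0.0
```

Call:
{"api": "apply_moves", "payload": {"rows": [[0, 0, 0.005, 0, 0, 0], [0, 0, 0.01, 0, 0, 0], [0, 0, 0.015, 0, 0, 0]]}}

```text
clock: 23.08
tcp_pos: [0.5301, 0.1643, 0.158]
orientation: [-2.372, -2.058, -0.003]
contact_force: [-0.1, -0.2, 0.3]
grip_width: 0.0
gripper_force: 0.0
```

```bash
python3 go.py -9 -15 165 0 90
python3 - <<'E'
from h import *
from go import B,p
s=r.grab_frame('side')
o=r.get_obs(); print(proj(s,o['tcp_pos']),proj(s,o['tcp_pos']+[0,0,.02]))
a=s['pixels'][200:320,240:400]
cv2.imwrite('pics/a7.png',cv2.resize(a,(800,600),interpolation=cv2.INTER_CUBIC)[:,:,::-1])
E
```

```text
t 23.07 bench mm [ -9.3 109.3 158. ] shift [-0.497  0.004 -0.029] turn [ 0.0003 -0.0013 -0.0035] w 0.0 F [-0.1 -0.2  0.3]
[311.92929128 277.20525726] [311.81985986 271.73371786]
```

View pics/a7.png

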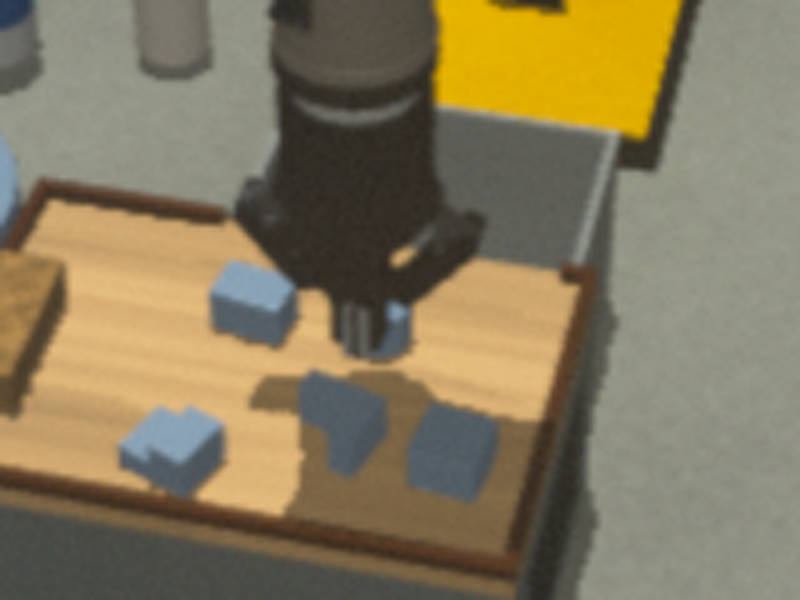

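Call:
{"api": "apply_moves", "payload": {"rows": [[0, 0, 0.015, 0, 0, 0], [0, 0, 0.03, 0, 0, 0], [0, 0, 0.04, 0, 0, 0]]}}

```text
clock: 23.5
tcp_pos: [0.5297, 0.1646, 0.1474]
orientation: [-2.371, -2.059, -0.001]
contact_force: [-0.3, 0.4, -0.7]
grip_width: 0.0003
gripper_force: 0.0
```

Call:
{"api": "apply_moves", "payload": {"rows": [[-0.05, 0, 0, 0, 0, 0], [-0.1, 0, 0, 0, 0, 0], [-0.15, 0, 0, 0, 0, 0], [-0.15, 0, 0, 0, 0, 0]]}}

```text
clock: 24.0
tcp_pos: [0.5244, 0.1257, 0.1479]
orientation: [-2.374, -2.056, -0.002]
contact_force: [0.1, 0.3, -0.1]
grip_width: -0.0004
gripper_force: 0.0
```

```bash
python3 go.py -9 -15 148 0 90; python3 find.py
```

```text
t 24.0 bench mm [ -9.7  70.3 147.9] shift [-0.341  0.005 -0.001] turn [ 0.     -0.0011 -0.0048] w -0.0004 F [ 0.1  0.3 -0.1]
top area 121 [ 71. 186.]
top area 77 [-10.  36.]
side area 145 [59. 77.]
side area 126 [-10. 150.]
side area 187 [ 69. 188.]
side area 195 [-68. 160.]
```

Call:
{"api": "apply_moves", "payload": {"rows": [[-0.07, 0.003, 0, 0, 0, 0], [-0.14, 0.003, 0, 0, 0, 0], [-0.21, 0.003, 0, 0, 0, 0], [-0.28, 0.003, 0, 0, 0, 0], [-0.35, 0.003, 0, 0, 0, 0]]}}

```text
clock: 24.72
tcp_pos: [0.5128, 0.0392, 0.1476]
orientation: [-2.372, -2.058, -0.002]
contact_force: [0.4, -0.5, 0.3]
grip_width: -0.0
gripper_force: 0.0
```

Call:
{"api": "apply_moves", "payload": {"rows": [[0, 0, -0.12, 0, 0, 0], [0, 0, -0.25, 0, 0, 0], [0.17, 0.09, -0.25, 0, 0, 0], [0.34, 0.18, -0.25, 0, 0, 0], [0.508, 0.27, -0.25, 0, 0, 0]]}}

```text
clock: 25.35
tcp_pos: [0.5986, 0.1575, 0.2103]
orientation: [-2.371, -2.059, -0.003]
contact_force: [0.5, -0.8, 0.5]
grip_width: -0.0001
gripper_force: 0.0
```

```bash
python3 go.py 58 111 148 0 90; python3 find.py
```

```text
t 25.35 bench mm [ 59.5 111.9 210.3] shift [-0.004 -0.006  0.249] turn [ 0.0001 -0.0013 -0.0031] w -0.0001 F [ 0.5 -0.8  0.5]
top area 102 [58. 77.]
top area 106 [ -15. -122.]
side area 42 [-37.   7.]
side area 154 [58. 77.]
side area 117 [ -9. 151.]
side area 193 [ 68. 189.]
side area 173 [-68. 162.]
```

Call:
{"api": "apply_moves", "payload": {"rows": [[-0.002, -0.006, 0.1, 0, 0, 0], [-0.002, -0.006, 0.2, 0, 0, 0], [-0.002, -0.006, 0.248, 0, 0, 0], [-0.002, -0.006, 0.248, 0, 0, 0]]}}

```text
clock: 25.95
tcp_pos: [0.5957, 0.1559, 0.1478]
orientation: [-2.372, -2.058, 0.0]
contact_force: [0.1, 0.0, 0.6]
grip_width: -0.0002
gripper_force: 0.0
```

Call:
{"api": "apply_moves", "payload": {"rows": [[-0.05, 0, 0, 0, 0, 0], [-0.1, 0, 0, 0, 0, 0], [-0.15, 0, 0, 0, 0, 0], [-0.2, 0, 0, 0, 0, 0], [-0.26, 0, 0, 0, 0, 0]]}}

```text
clock: 26.58
tcp_pos: [0.5869, 0.0915, 0.1482]
orientation: [-2.371, -2.059, -0.002]
contact_force: [0.3, 0.7, 0.4]
grip_width: 0.0
gripper_force: 0.1
```

Call:
{"api": "apply_moves", "payload": {"rows": [[-0.05, 0, 0, 0, 0, 0], [-0.1, 0, 0, 0, 0, 0], [-0.15, 0, 0, 0, 0, 0], [-0.2, 0, 0, 0, 0, 0], [-0.26, 0, 0, 0, 0, 0]]}}

```text
clock: 27.2
tcp_pos: [0.5778, 0.0273, 0.148]
orientation: [-2.371, -2.06, -0.002]
contact_force: [-0.3, -0.8, 0.3]
grip_width: -0.0001
gripper_force: 0.0
```

Call:
{"api": "apply_moves", "payload": {"rows": [[0, 0, -0.12, 0, 0, 0], [0, 0, -0.25, 0, 0, 0], [0.2, -0.09, -0.25, 0, 0, 0], [0.41, -0.18, -0.25, 0, 0, 0], [0.62, -0.27, -0.25, 0, 0, 0]]}}

```text
clock: 27.82
tcp_pos: [0.5324, 0.1918, 0.211]
orientation: [-2.372, -2.058, -0.003]
contact_force: [0.1, 0.5, -0.2]
grip_width: 0.0003
gripper_force: 0.0
```

Call:
{"api": "apply_moves", "payload": {"rows": [[0.1, 0, 0, 0, 0, 0], [0.21, 0, 0, 0, 0, 0], [0.21, 0, 0, 0, 0, 0]]}}

```text
clock: 28.2
tcp_pos: [0.5409, 0.2443, 0.2106]
orientation: [-2.37, -2.062, -0.002]
contact_force: [0.2, 0.0, -0.1]
grip_width: 0.0001
gripper_force: 0.0
```

```bash
python3 go.py -9 190 148 0 90; python3 find.py;  python3 - <<'E'
from h import *
s=r.grab_frame('side');t=r.grab_frame('top')
a=s['pixels'][200:335,215:395];b=t['pixels'][160:295,200:380]
cv2.imwrite('pics/a8.png',cv2.resize(np.hstack([a,b]),(800,300),interpolation=cv2.INTER_CUBIC)[:,:,::-1])
E
```

```text
t 28.2 bench mm [ -9.4 190.  210.6] shift [-0.     0.002  0.25 ] turn [ 0.0004 -0.0007 -0.0018] w 0.0001 F [ 0.2  0.  -0.1]
top area 135 [ 69. 185.]
top area 113 [  62. -125.]
top area 84 [-10. 148.]
top area 106 [ -15. -122.]
top area 124 [-68. 159.]
side area 33 [-39.   5.]
side area 114 [-12. 149.]
side area 186 [ 69. 188.]
side area 198 [-68. 159.]
```

View pics/a8.png

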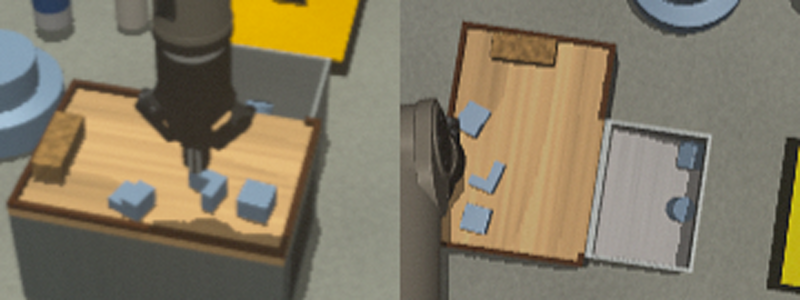

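Discs/blocks 1 and 5 are in the chute. In the top half, L is at (488,178), 3 at (476,219) and 4 at (474,119).

Call:
{"api": "apply_moves", "payload": {"rows": [[0.004, -0.01, 0.1, 0, 0, 0], [0.008, -0.014, 0.2, 0, 0, 0], [0.008, -0.014, 0.25, 0, 0, 0], [0.008, -0.014, 0.25, 0, 0, 0]]}}

```text
clock: 28.9
tcp_pos: [0.5368, 0.2443, 0.148]
orientation: [-2.373, -2.057, 0.0]
contact_force: [0.1, -0.4, 0.2]
grip_width: -0.0
gripper_force: 0.0
```

Call:
{"api": "apply_moves", "payload": {"rows": [[-0.05, 0, 0, 0, 0, 0], [-0.1, 0, 0, 0, 0, 0], [-0.15, 0, 0, 0, 0, 0], [-0.2, 0, 0, 0, 0, 0], [-0.25, 0, 0, 0, 0, 0]]}}

```text
clock: 29.52
tcp_pos: [0.5281, 0.1826, 0.1484]
orientation: [-2.371, -2.059, -0.002]
contact_force: [0.2, 1.0, -0.6]
grip_width: -0.0002
gripper_force: 0.1
```

Call:
{"api": "apply_moves", "payload": {"rows": [[-0.05, 0, 0, 0, 0, 0], [-0.1, 0, 0, 0, 0, 0], [-0.15, 0, 0, 0, 0, 0], [-0.2, 0, 0, 0, 0, 0]]}}

```text
clock: 30.02
tcp_pos: [0.5211, 0.1331, 0.1482]
orientation: [-2.371, -2.059, -0.002]
contact_force: [1.2, 0.6, -0.6]
grip_width: -0.0
gripper_force: 0.1
```

```bash
python3 go.py -13 -15 148 0 90; python3 find.py
```

```text
t 30.02 bench mm [-14.   77.2 148.2] shift [-0.369  0.006  0.   ] turn [-0.     -0.001  -0.0031] w -0.0 F [ 1.2  0.6 -0.6]
top area 116 [ 72. 185.]
top area 116 [  61. -125.]
top area 66 [ 9. 46.]
top area 107 [ -15. -122.]
side area 49 [22. 50.]
side area 179 [ 70. 188.]
side area 181 [-68. 161.]
```

Call:
{"api": "apply_moves", "payload": {"rows": [[0.06, 0, 0, 0, 0, 0], [0.12, 0, -0.1, 0, 0, 0], [0.22, 0, -0.25, 0, 0, 0], [0.32, 0, -0.25, 0, 0, 0], [0.32, 0, -0.25, 0, 0, 0]]}}

```text
clock: 30.75
tcp_pos: [0.5319, 0.2173, 0.2099]
orientation: [-2.365, -2.066, -0.001]
contact_force: [-0.6, -0.1, 0.2]
grip_width: 0.0001
gripper_force: 0.0
```

```bash
cat >> find.py <<'E'
        # outline corners of on-deck blobs
    for ct in cv2.findContours(m,0,2)[0]:
        if cv2.contourArea(ct)>25:
            q=np.array([tob(onz(f,u,.186 if n=='top' else .173)) for u in cv2.approxPolyDP(ct,1.2,True)[:,0]])[:,:2]
            if -115<q[:,0].mean()<150 and 0<q[:,1].mean()<110: print(n,'poly',q.round(0).tolist())
E
python3 find.py; python3 go.py 0 90 148 0 90
```

```text
top area 88 [ 75. 180.]
top area 113 [  61. -125.]
top area 83 [ 6. 47.]
top area 105 [ -15. -122.]
top area 96 [-69. 155.]
top poly [[31.0, 50.0], [27.0, 58.0], [1.0, 45.0], [-11.0, 62.0], [-20.0, 58.0], [-0.0, 29.0]]
side area 179 [ 70. 188.]
side area 192 [-68. 159.]
t 30.85 bench mm [-14.5 158.2 209.7] shift [-0.273  0.059  0.247] turn [-0.0009  0.0001 -0.0023] w -0.0 F [ 0.3 -0.7  0.1]
```

Call:
{"api": "apply_moves", "payload": {"rows": [[-0.13, 0.04, 0, 0, 0, 0], [-0.26, 0.078, 0, 0, 0, 0], [-0.28, 0.078, 0.1, 0, 0, 0], [-0.28, 0.078, 0.2, 0, 0, 0], [-0.28, 0.078, 0.247, 0, 0, 0]]}}

```text
clock: 31.48
tcp_pos: [0.5406, 0.1399, 0.1472]
orientation: [-2.373, -2.056, 0.003]
contact_force: [0.7, -0.1, 1.2]
grip_width: -0.0002
gripper_force: 0.0
```

Call:
{"api": "apply_moves", "payload": {"rows": [[-0.05, 0, 0, 0, 0, 0], [-0.1, 0, 0, 0, 0, 0], [-0.15, 0, 0, 0, 0, 0], [-0.2, 0, 0, 0, 0, 0]]}}

```text
clock: 31.98
tcp_pos: [0.5351, 0.0906, 0.1494]
orientation: [-2.372, -2.058, -0.004]
contact_force: [0.5, -0.1, 0.0]
grip_width: 0.0001
gripper_force: 0.2
```

Call:
{"api": "apply_moves", "payload": {"rows": [[-0.05, 0, 0, 0, 0, 0], [-0.1, 0, 0, 0, 0, 0], [-0.15, 0, 0, 0, 0, 0], [-0.2, 0, 0, 0, 0, 0], [-0.23, 0, 0, 0, 0, 0]]}}

```text
clock: 32.6
tcp_pos: [0.5266, 0.0337, 0.1488]
orientation: [-2.372, -2.058, -0.002]
contact_force: [1.4, 0.1, -0.3]
grip_width: -0.0
gripper_force: 0.0
```

```bash
python3 find.py; python3 go.py -64 194 148 0 90
```

```text
top area 136 [ 70. 184.]
top area 120 [  61. -125.]
top area 211 [  -2. -112.]
top area 125 [-68. 159.]
side area 87 [35.  3.]
side area 84 [-26.   8.]
side area 165 [ 70. 186.]
side area 196 [-68. 158.]
side poly [[7.0, -2.0], [4.0, 10.0], [-52.0, 9.0], [-52.0, -3.0], [-26.0, -5.0], [-10.0, 7.0], [-4.0, -5.0]]
t 32.7 bench mm [  5.  -20.6 148.8] shift [ 0.857 -0.281  0.005] turn [-0.     -0.0009 -0.0041] w 0.0 F [-0.   0.   0.3]
```

Call:
{"api": "apply_moves", "payload": {"rows": [[0, 0, -0.12, 0, 0, 0], [0, 0, -0.24, 0, 0, 0], [0.2, -0.09, -0.24, 0, 0, 0], [0.41, -0.18, -0.24, 0, 0, 0], [0.62, -0.28, -0.24, 0, 0, 0]]}}

```text
clock: 33.33
tcp_pos: [0.4787, 0.2001, 0.2093]
orientation: [-2.371, -2.059, -0.003]
contact_force: [0.9, 0.2, -0.0]
grip_width: 0.0001
gripper_force: 0.0
```

Call:
{"api": "apply_moves", "payload": {"rows": [[0.12, 0, 0, 0, 0, 0], [0.235, -0.008, 0, 0, 0, 0], [0.235, -0.008, 0.08, 0, 0, 0], [0.235, -0.008, 0.17, 0, 0, 0], [0.235, -0.008, 0.245, 0, 0, 0]]}}

```text
clock: 33.95
tcp_pos: [0.4857, 0.2545, 0.1463]
orientation: [-2.375, -2.056, 0.0]
contact_force: [-0.0, 0.9, -0.1]
grip_width: -0.0001
gripper_force: 0.0
```

```bash
python3 go.py -64 -15 148 0 90; python3 find.py
```

```text
t 33.95 bench mm [-65.5 192.6 146.3] shift [-0.83   0.012 -0.007] turn [-0.0004 -0.     -0.0049] w -0.0001 F [-0.   0.9 -0.1]
top area 135 [ 70. 184.]
top area 115 [  61. -125.]
top area 201 [  -2. -118.]
top area 121 [-68. 159.]
side area 66 [40.  3.]
side area 183 [ 69. 188.]
```

Call:
{"api": "apply_moves", "payload": {"rows": [[-0.05, 0, 0, 0, 0, 0], [-0.1, 0, 0, 0, 0, 0], [-0.15, 0, 0, 0, 0, 0], [-0.2, 0, 0, 0, 0, 0], [-0.25, 0, 0, 0, 0, 0]]}}

```text
clock: 34.67
tcp_pos: [0.4767, 0.1937, 0.148]
orientation: [-2.371, -2.059, -0.003]
contact_force: [-0.7, 0.4, 0.4]
grip_width: 0.0
gripper_force: 0.2
```

Call:
{"api": "apply_moves", "payload": {"rows": [[-0.05, 0, 0, 0, 0, 0], [-0.1, 0, 0, 0, 0, 0], [-0.15, 0, 0, 0, 0, 0], [-0.2, 0, 0, 0, 0, 0]]}}

```text
clock: 35.17
tcp_pos: [0.4696, 0.1442, 0.1477]
orientation: [-2.371, -2.059, -0.002]
contact_force: [0.6, 0.4, -0.5]
grip_width: 0.0003
gripper_force: 0.2
```

```bash
python3 find.py; python3 go.py -64 -15 148 0 90
```

```text
top area 137 [ 70. 184.]
top area 117 [  62. -125.]
top area 205 [  -2. -118.]
top area 79 [-67.  47.]
top poly [[-51.0, 56.0], [-82.0, 58.0], [-82.0, 36.0], [-51.0, 38.0]]
side area 83 [36.  2.]
side area 159 [ 70. 185.]
t 35.27 bench mm [-66.5  80.3 147.7] shift [-0.381  0.013 -0.002] turn [-0.0002 -0.0009 -0.0046] w -0.0001 F [ 0.3 -0.4  0. ]
```

Call:
{"api": "apply_moves", "payload": {"rows": [[-0.08, 0.005, 0, 0, 0, 0], [-0.16, 0.01, 0, 0, 0, 0], [-0.24, 0.013, 0, 0, 0, 0], [-0.32, 0.013, 0, 0, 0, 0], [-0.395, 0.013, 0, 0, 0, 0]]}}

```text
clock: 35.9
tcp_pos: [0.4588, 0.0452, 0.1476]
orientation: [-2.372, -2.058, -0.002]
contact_force: [-0.3, -0.6, 0.4]
grip_width: -0.0002
gripper_force: 0.0
```

Call:
{"api": "apply_moves", "payload": {"rows": [[0, 0, -0.12, 0, 0, 0], [0, 0, -0.25, 0, 0, 0], [0, 0, -0.25, 0, 0, 0]]}}

```text
clock: 36.28
tcp_pos: [0.4606, 0.0464, 0.2117]
orientation: [-2.372, -2.059, -0.009]
contact_force: [0.5, -0.1, -0.3]
grip_width: -0.0003
gripper_force: 0.0
```

```bash
python3 find.py; python3 go.py 70 180 210 0 90;  python3 - <<'E'
from h import *
s=r.grab_frame('side');t=r.grab_frame('top')
a=s['pixels'][200:335,215:395];b=t['pixels'][160:295,200:380]
cv2.imwrite('pics/a9.png',cv2.resize(np.hstack([a,b]),(800,300),interpolation=cv2.INTER_CUBIC)[:,:,::-1])
from go import B,p
hsv=cv2.cvtColor(t['pixels'],cv2.COLOR_RGB2HSV); m=cv2.inRange(hsv,(98,40,50),(118,160,255))
for ct in cv2.findContours(m,0,2)[0]:
    q=np.array([B.T@(onz(t,u,.184)-[p[0],p[1],0])*1000 for u in ct[:,0]])
    if 150<q[:,1].mean()<225 and 30<q[:,0].mean()<110: print(cv2.minAreaRect(q[:,:2].astype(np.float32)),q[:,:2].min(0),q[:,:2].max(0), q.round(0)[:,:2].tolist())
E
```

```text
top area 134 [ 70. 185.]
top area 119 [  61. -125.]
top area 204 [  -2. -118.]
top area 127 [ -58. -119.]
side area 81 [35.  2.]
side area 80 [-25.   8.]
side area 58 [-78.   8.]
side area 161 [ 70. 186.]
side poly [[-59.0, 4.0], [-61.0, 11.0], [-90.0, 9.0], [-97.0, -1.0], [-79.0, -5.0]]
side poly [[6.0, 2.0], [4.0, 10.0], [-39.0, 12.0], [-51.0, 5.0], [-43.0, -5.0], [-24.0, -5.0], [-20.0, 4.0], [-7.0, -5.0]]
t 36.38 bench mm [-64.  -16.9 209.7] shift [0.79  0.533 0.001] turn [-0.0002 -0.0016 -0.0028] w -0.0 F [-0.1  1.   0.1]
((68.5371322631836, 183.2399444580078), (35.00121307373047, 38.89362716674805), 68.1467056274414) [ 47.77493841 160.1886842 ] [ 91.04180559 204.39929359] [[91.0, 190.0], [87.0, 193.0], [84.0, 192.0], [80.0, 195.0], [77.0, 194.0], [74.0, 197.0], [73.0, 200.0], [70.0, 200.0], [67.0, 202.0], [64.0, 202.0], [60.0, 204.0], [57.0, 204.0], [54.0, 200.0], [55.0, 194.0], [53.0, 191.0], [53.0, 188.0], [48.0, 181.0], [49.0, 174.0], [52.0, 172.0], [55.0, 172.0], [59.0, 170.0], [62.0, 170.0], [69.0, 165.0], [72.0, 165.0], [79.0, 160.0], [82.0, 164.0], [81.0, 167.0], [84.0, 170.0], [83.0, 173.0], [86.0, 177.0], [86.0, 180.0], [91.0, 187.0]]
```

View pics/a9.png

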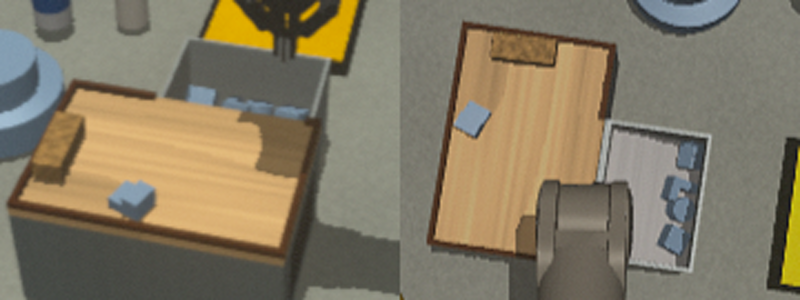

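Four are in the chute. Piece 4 is too near the back kerb, at (474,119) in the top half, to get behind. I'll pinch it lightly on the deck and slide it forward without lifting.

Call:
{"api": "apply_moves", "payload": {"rows": [[0.17, 0.11, 0, 0, 0, 0.03], [0.34, 0.22, 0, 0, 0, 0.06], [0.51, 0.33, 0, 0, 0, 0.09], [0.68, 0.45, 0, 0, 0, 0.12], [0.796, 0.532, 0, 0, 0, 0.133]], "claw": 0.72, "newtons": 20}}

```text
clock: 37.1
tcp_pos: [0.6193, 0.2269, 0.2079]
orientation: [-2.572, -1.801, 0.003]
contact_force: [0.2, -0.7, -0.2]
grip_width: 0.0617
gripper_force: 0.0
```

Call:
{"api": "apply_moves", "payload": {"rows": [[0, 0, 0, 0, 0, 0], [0, 0, 0.06, 0, 0, 0], [0, 0, 0.12, 0, 0, 0]]}}

```text
clock: 37.48
tcp_pos: [0.6177, 0.2238, 0.1788]
orientation: [-2.574, -1.798, 0.0]
contact_force: [-0.6, -0.4, 0.6]
grip_width: 0.0619
gripper_force: 0.0
```

```bash
python3 go.py 69 182 141 0 102;  python3 - <<'E'
from h import *
s=r.grab_frame('side')
a=s['pixels'][200:320,215:375]
cv2.imwrite('pics/b1.png',cv2.resize(a,(800,600),interpolation=cv2.INTER_CUBIC)[:,:,::-1])
E
```

```text
t 37.48 bench mm [ 69.5 180.1 178.8] shift [ 0.007 -0.003  0.151] turn [-0.001  -0.0006 -0.0039] w 0.0619 F [-0.6 -0.4  0.6]
```

View pics/b1.png

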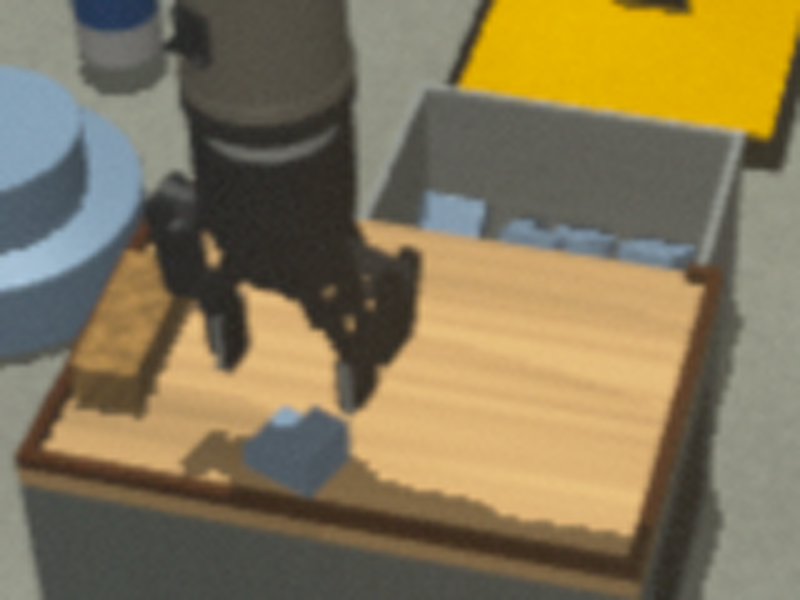

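Call:
{"api": "apply_moves", "payload": {"rows": [[0.007, 0, 0.04, 0, 0, 0], [0.007, 0, 0.08, 0, 0, 0], [0.007, 0, 0.12, 0, 0, 0], [0.007, 0, 0.12, 0, 0, 0]]}}

```text
clock: 38.02
tcp_pos: [0.6187, 0.2268, 0.1494]
orientation: [-2.573, -1.8, 0.001]
contact_force: [-0.4, 0.5, 0.1]
grip_width: 0.0617
gripper_force: 0.0
```

Call:
{"api": "apply_moves", "payload": {"rows": [[0, 0, 0.015, 0, 0, 0], [0, 0, 0.028, 0, 0, 0], [0, 0, 0.028, 0, 0, 0]]}}

```text
clock: 38.4
tcp_pos: [0.6192, 0.2268, 0.1432]
orientation: [-2.573, -1.801, -0.001]
contact_force: [-1.1, -0.2, 0.1]
grip_width: 0.0616
gripper_force: 0.0
```

Call:
{"api": "apply_moves", "payload": {"rows": [[0, 0, 0, 0, 0, 0], [0, 0, 0, 0, 0, 0], [0, 0, 0, 0, 0, 0], [0, 0, 0, 0, 0, 0]], "claw": 0.35, "newtons": 20}}

```text
clock: 38.9
tcp_pos: [0.6194, 0.2271, 0.1447]
orientation: [-2.572, -1.8, -0.003]
contact_force: [-4.1, -0.1, 8.0]
grip_width: 0.0301
gripper_force: 6.4
```

```bash
python3 go.py 69 90 141 0 102; python3 find.py | grep side
```

```text
t 38.9 bench mm [ 70.7 183.7 144.7] shift [-0.368  0.073  0.014] turn [-0.0004 -0.0018 -0.0027] w 0.0301 F [-4.1 -0.1  8. ]
side area 84 [36.  2.]
side area 71 [-24.   7.]
side area 49 [-78.   7.]
side area 135 [ 76. 195.]
side poly [[-60.0, 8.0], [-85.0, 10.0], [-96.0, -5.0], [-63.0, -2.0]]
side poly [[5.0, 6.0], [-33.0, 10.0], [-50.0, 2.0], [-26.0, -5.0], [-20.0, 4.0], [-7.0, -5.0]]
```

Call:
{"api": "apply_moves", "payload": {"rows": [[-0.03, 0.006, -0.004, 0, 0, 0], [-0.07, 0.014, -0.004, 0, 0, 0], [-0.11, 0.022, -0.004, 0, 0, 0], [-0.15, 0.03, -0.004, 0, 0, 0], [-0.19, 0.038, -0.004, 0, 0, 0]]}}

```text
clock: 39.62
tcp_pos: [0.6123, 0.1785, 0.1447]
orientation: [-2.573, -1.8, -0.003]
contact_force: [-0.3, 2.5, 6.0]
grip_width: 0.0302
gripper_force: 2.8
```

```bash
python3 go.py 69 90 141 0 102; python3 find.py | grep area
```

```text
t 39.62 bench mm [ 70.2 134.5 144.7] shift [-0.175  0.033  0.014] turn [ 0.0002 -0.0016 -0.0028] w 0.0302 F [-0.3  2.5  6. ]
top area 111 [  61. -125.]
top area 203 [  -2. -118.]
top area 128 [ -58. -119.]
side area 85 [36.  2.]
side area 76 [-24.   7.]
side area 48 [-78.   7.]
side area 136 [ 77. 149.]
```

Call:
{"api": "apply_moves", "payload": {"rows": [[0, 0, 0, 0, 0, 0], [0, 0, 0, 0, 0, 0], [0, 0, 0, 0, 0, 0]], "claw": 0.75}}

```text
clock: 40.1
tcp_pos: [0.6116, 0.1791, 0.1438]
orientation: [-2.573, -1.801, -0.0]
contact_force: [-0.1, -0.3, 0.6]
grip_width: 0.0643
gripper_force: 0.0
```

Call:
{"api": "apply_moves", "payload": {"rows": [[0, 0, -0.08, 0, 0, 0], [0, 0, -0.18, 0, 0, 0], [0, 0, -0.26, 0, 0, -0.05], [0.1, -0.02, -0.26, 0, 0, -0.1], [0.2, -0.04, -0.26, 0, 0, -0.133]]}}

```text
clock: 40.72
tcp_pos: [0.6197, 0.2318, 0.2096]
orientation: [-2.367, -2.063, -0.003]
contact_force: [0.5, 0.7, 0.2]
grip_width: 0.0641
gripper_force: 0.0
```

```bash
python3 find.py | grep area;python3 go.py 72 184 148 0 90
python3 - <<'E'
from h import *
from go import B,p
s=r.grab_frame('side')
hsv=cv2.cvtColor(s['pixels'],cv2.COLOR_RGB2HSV); m=cv2.inRange(hsv,(98,40,50),(118,160,255))
for ct in cv2.findContours(m,0,2)[0]:
    q=np.array([B.T@(onz(s,u,.173)-[p[0],p[1],0])*1000 for u in ct[:,0]])
    if 100<q[:,1].mean()<225 and 30<q[:,0].mean()<130: print(q.min(0),q.max(0))
E
```

```text
top area 135 [ 78. 141.]
top area 116 [  61. -125.]
top area 204 [  -2. -118.]
top area 126 [ -58. -119.]
side area 82 [36.  2.]
side area 71 [-24.   7.]
side area 48 [-78.   7.]
side area 158 [ 78. 145.]
t 40.83 bench mm [ 69.1 192.1 208.1] shift [-0.033  0.012  0.24 ] turn [-0.0011 -0.0018  0.0025] w 0.0641 F [-1.   1.7 -0.5]
[ 61.85685779 116.60696235 173.        ] [ 99.97824825 165.79252458 173.        ]
```

Call:
{"api": "apply_moves", "payload": {"rows": [[-0.1, 0.1, 0, 0, 0, 0], [-0.2, 0.204, 0, 0, 0, 0], [-0.2, 0.204, 0, 0, 0, 0], [-0.2, 0.204, 0.12, 0, 0, 0], [-0.2, 0.204, 0.245, 0, 0, 0]], "claw": 0}}

```text
clock: 41.5
tcp_pos: [0.6628, 0.1737, 0.1469]
orientation: [-2.37, -2.059, -0.002]
contact_force: [-0.2, -0.2, -0.1]
grip_width: -0.0002
gripper_force: 0.0
```

Call:
{"api": "apply_moves", "payload": {"rows": [[0, 0, 0, 0, 0, 0], [0, -0.05, 0, 0, 0, 0], [0, -0.1, 0, 0, 0, 0], [0, -0.14, 0, 0, 0, 0], [0, -0.14, 0, 0, 0, 0]]}}

```text
clock: 42.12
tcp_pos: [0.6278, 0.1783, 0.1486]
orientation: [-2.37, -2.059, -0.003]
contact_force: [0.4, -0.2, 0.2]
grip_width: 0.0001
gripper_force: 0.0
```

```bash
python3 find.py | grep area;python3 go.py 55 184 148 0 90
```

```text
top area 113 [  61. -125.]
top area 200 [  -2. -118.]
top area 127 [ -58. -119.]
side area 85 [36.  2.]
side area 72 [-24.   7.]
side area 49 [-78.   7.]
side area 154 [ 68. 148.]
t 42.23 bench mm [ 86.4 136.1 148.4] shift [ 0.191 -0.127  0.002] turn [ 0.0003 -0.0014 -0.0029] w -0.0 F [ 0.1 -0.5 -0. ]
```

Call:
{"api": "apply_moves", "payload": {"rows": [[0, -0.03, 0, 0, 0, 0], [0, -0.05, 0, 0, 0, 0], [0, -0.05, -0.1, 0, 0, 0], [0.1, -0.09, -0.24, 0, 0, 0], [0.2, -0.13, -0.24, 0, 0, 0]]}}

```text
clock: 42.85
tcp_pos: [0.6048, 0.2319, 0.211]
orientation: [2.373, 2.058, 0.009]
contact_force: [0.0, -0.0, 0.4]
grip_width: 0.0002
gripper_force: 0.0
```

```bash
python3 - <<'E'
from h import *
from go import B,p
for n,z in (('side',.173),('top',.186)):
  s=r.grab_frame(n)
  hsv=cv2.cvtColor(s['pixels'],cv2.COLOR_RGB2HSV); m=cv2.inRange(hsv,(98,40,50),(118,160,255))
  for ct in cv2.findContours(m,0,2)[0]:
    q=np.array([B.T@(onz(s,u,z)-[p[0],p[1],0])*1000 for u in cv2.approxPolyDP(ct,1,True)[:,0]])[:,:2]
    if 80<q[:,1].mean()<225 and 0<q[:,0].mean()<130: print(n,q.min(0),q.max(0),q.mean(0),q.round(0).tolist())
E
python3 go.py 55 184 148 0 90
```

```text
side [ 40.01332202 113.67239504] [ 77.08362675 164.5589599 ] [ 57.82399164 143.73713371] [[44.0, 118.0], [59.0, 114.0], [63.0, 126.0], [72.0, 124.0], [72.0, 132.0], [77.0, 133.0], [75.0, 158.0], [58.0, 161.0], [61.0, 159.0], [58.0, 151.0], [52.0, 164.0], [51.0, 160.0], [41.0, 165.0], [45.0, 162.0], [40.0, 132.0]]
top [ 36.38657952 121.65649807] [ 76.54758676 157.38471824] [ 58.38600363 144.28763724] [[77.0, 153.0], [64.0, 151.0], [57.0, 157.0], [41.0, 157.0], [36.0, 125.0], [75.0, 122.0]]
t 42.95 bench mm [ 52.5 190.1 208. ] shift [-0.025  0.01   0.24 ] turn [-0.0005 -0.0023  0.0005] w -0.0001 F [-0.2  0.6 -0.8]
```

Call:
{"api": "apply_moves", "payload": {"rows": [[-0.03, 0.004, 0.08, 0, 0, 0], [-0.03, 0.004, 0.16, 0, 0, 0], [-0.03, 0.004, 0.24, 0, 0, 0], [-0.03, 0.004, 0.255, 0, 0, 0], [-0.03, 0.004, 0.255, 0, 0, 0]]}}

```text
clock: 43.58
tcp_pos: [0.6034, 0.2238, 0.144]
orientation: [-2.372, -2.059, -0.001]
contact_force: [-0.1, -0.1, 0.3]
grip_width: 0.0003
gripper_force: 0.0
```

Call:
{"api": "apply_moves", "payload": {"rows": [[-0.05, 0, 0, 0, 0, 0], [-0.1, 0, 0, 0, 0, 0], [-0.15, 0, 0, 0, 0, 0], [-0.2, 0, 0, 0, 0, 0], [-0.25, 0, 0, 0, 0, 0]]}}

```text
clock: 44.2
tcp_pos: [0.5944, 0.1612, 0.1444]
orientation: [-2.372, -2.059, -0.002]
contact_force: [-0.3, 0.6, -0.4]
grip_width: -0.0002
gripper_force: 0.2
```

Call:
{"api": "apply_moves", "payload": {"rows": [[-0.05, 0, 0, 0, 0, 0], [-0.1, 0, 0, 0, 0, 0], [-0.15, 0, 0, 0, 0, 0]]}}

```text
clock: 44.58
tcp_pos: [0.5891, 0.1242, 0.1442]
orientation: [-2.371, -2.059, -0.002]
contact_force: [0.8, 0.5, -0.4]
grip_width: -0.0003
gripper_force: 0.2
```

```bash
python3 find.py;python3 go.py 55 -20 145 0 90
```

```text
top area 91 [58. 45.]
top area 120 [  61. -125.]
top area 205 [  -2. -118.]
top area 127 [ -58. -119.]
top poly [[78.0, 53.0], [62.0, 51.0], [42.0, 61.0], [40.0, 35.0], [77.0, 34.0]]
side area 74 [-24.   7.]
side area 50 [-78.   7.]
side poly [[-60.0, 8.0], [-88.0, 9.0], [-96.0, -5.0], [-63.0, -2.0]]
side poly [[5.0, 6.0], [-11.0, 11.0], [-51.0, 5.0], [-49.0, -2.0], [-26.0, -5.0], [-20.0, 4.0], [1.0, -3.0]]
t 44.67 bench mm [ 54.7  76.3 144.4] shift [-0.385  0.004 -0.003] turn [ 0.     -0.0007 -0.0048] w -0.0 F [0.5 0.1 0.2]
```

Moving straight. I push it over the ledge, then lift.

Call:
{"api": "apply_moves", "payload": {"rows": [[-0.08, 0, 0, 0, 0, 0], [-0.16, 0, 0, 0, 0, 0], [-0.24, 0, 0, 0, 0, 0], [-0.32, 0, 0, 0, 0, 0], [-0.39, 0, 0, 0, 0, 0]]}}

```text
clock: 45.3
tcp_pos: [0.5753, 0.0268, 0.1441]
orientation: [-2.372, -2.058, -0.002]
contact_force: [-0.1, -0.5, -0.1]
grip_width: -0.0004
gripper_force: 0.0
```

Call:
{"api": "apply_moves", "payload": {"rows": [[0, 0, -0.15, 0, 0, 0], [0, 0, -0.35, 0, 0, 0], [0, 0, -0.55, 0, 0, -0.1], [0, 0, -0.6, 0, 0, -0.2], [0, 0, -0.6, 0, 0, -0.3]], "newtons": 100}}

```text
clock: 45.92
tcp_pos: [0.5763, 0.0276, 0.2956]
orientation: [1.819, 2.56, 0.006]
contact_force: [-0.6, 0.1, -0.7]
grip_width: 0.0001
gripper_force: 0.0
```

Call:
{"api": "apply_moves", "payload": {"rows": [[0, 0, 0, 0, 0, -0.11], [0, 0, 0, 0, 0, -0.22], [0, 0, 0, 0, 0, -0.33], [0, 0, 0, 0, 0, -0.44], [0, 0, 0, 0, 0, -0.55]]}}

```text
clock: 46.55
tcp_pos: [0.5754, 0.0275, 0.294]
orientation: [-0.579, -3.088, -0.003]
contact_force: [0.7, 0.5, 0.8]
grip_width: -0.0
gripper_force: 0.0
```

Call:
{"api": "apply_moves", "payload": {"rows": [[0, 0, 0, 0, 0, -0.1], [0, 0, 0, 0, 0, -0.155], [0, 0, 0, 0, 0, -0.155]], "claw": 1}}

```text
clock: 46.92
tcp_pos: [0.5754, 0.0276, 0.294]
orientation: [0.211, 3.134, 0.003]
contact_force: [-0.2, 0.3, 0.5]
grip_width: 0.0547
gripper_force: 0.0
```

```bash
python3 find.py|grep area;python3 go.py 8 -422 250
python3 - <<'E'
from h import *
t=r.grab_frame('top')
a=t['pixels'][160:340,200:440]
cv2.imwrite('pics/b2.png',cv2.resize(a,(800,600),interpolation=cv2.INTER_CUBIC)[:,:,::-1])
from go import B,p
c=lambda x,y,z:B@[x,y,z]+[p[0],p[1],0]
# lid on mat: yellow mask contour
hsv=cv2.cvtColor(t['pixels'],cv2.COLOR_RGB2HSV); m=cv2.inRange(hsv,(20,120,80),(35,255,255))
ct=max(cv2.findContours(m,0,2)[0],key=cv2.contourArea)
q=np.array([B.T@(onz(t,u,.016)-[p[0],p[1],0])*1000 for u in ct[:,0]])[:,:2].astype(np.float32)
print('lid plate rect',cv2.minAreaRect(q))
E
```

```text
top area 250 [  58. -110.]
top area 205 [  -2. -118.]
top area 130 [ -58. -119.]
side area 82 [35.  3.]
side area 74 [-24.   7.]
side area 50 [-77.   7.]
t 47.02 bench mm [ 54.2 -19.7 294. ] shift [ 0.186 -1.609  0.173] turn [ 0.001  -0.      0.0005] w 0.0687 F [0.5 0.3 0.2]
lid plate rect ((7.284568786621094, -374.7208251953125), (162.16989135742188, 216.75674438476562), 89.7204360961914)
```

View pics/b2.png

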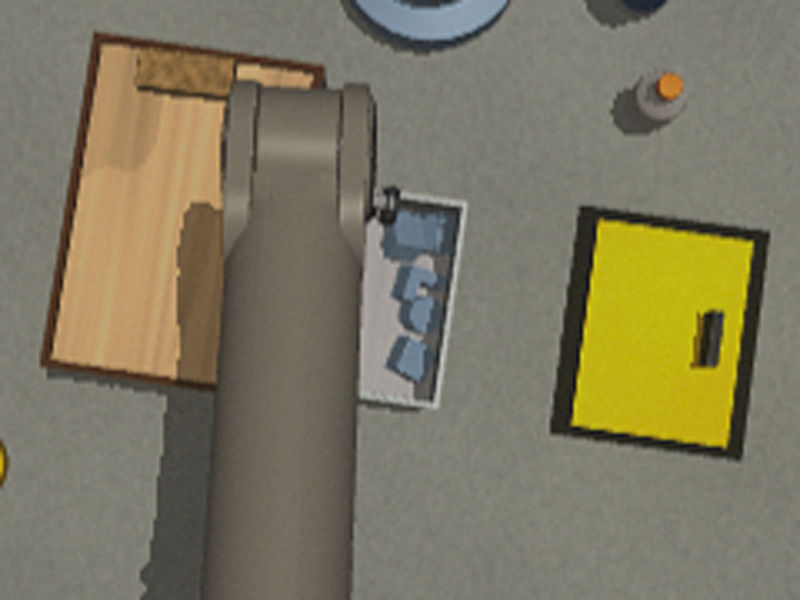

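All five pieces show in the chute, at (415,230)–(410,358), and the deck is clear. The lid is undisturbed on the mat. Next I fetch it.

Call:
{"api": "apply_moves", "payload": {"rows": [[0.035, -0.2, 0.03, 0, 0, 0], [0.07, -0.4, 0.06, 0, 0, 0], [0.11, -0.6, 0.1, 0, 0, 0], [0.15, -0.8, 0.14, 0, 0, 0], [0.186, -1.0, 0.17, 0, 0, 0]]}}

```text
clock: 47.7
tcp_pos: [0.4956, -0.2146, 0.2509]
orientation: [0.21, 3.134, 0.003]
contact_force: [0.6, -0.1, 0.6]
grip_width: 0.0857
gripper_force: 0.0
```

Call:
{"api": "apply_moves", "payload": {"rows": [[0, -0.2, 0, 0, 0, 0], [0, -0.4, 0, 0, 0, 0], [0, -0.605, 0, 0, 0, 0], [0, -0.605, 0.2, 0, 0, 0], [0, -0.605, 0.4, 0, 0, 0]]}}

```text
clock: 48.32
tcp_pos: [0.4765, -0.3642, 0.1501]
orientation: [0.212, 3.133, 0.001]
contact_force: [1.1, 0.7, -0.1]
grip_width: 0.0852
gripper_force: 0.0
```

```bash
python3 go.py 8 -421 16
python3 - <<'E'
from h import *
from go import B,p
t=r.grab_frame('top')
for u in [(466,203),(437,406)]: print((B.T@(onz(t,(200+u[0]*.3,160+u[1]*.3),.135)-[p[0],p[1],0])*1000).round(1),'want (+-100,-155)')
# inner mouth edges: refit by intensity on bench-rectified rim plane
g=cv2.cvtColor(t['pixels'],cv2.COLOR_RGB2GRAY).astype(np.float32)
def samp(x,y): u=proj(t,B@[x/1000,y/1000,.135]+[p[0],p[1],0]); return cv2.getRectSubPix(g,(1,1),(float(u[0]),float(u[1])))[0,0]
print('across -y wall',[(y,int(np.mean([samp(x,y) for x in range(-60,61,10)]))) for y in range(-140,-170,-2)])
print('across -x wall',[(x,int(np.mean([samp(x,y) for y in range(-130,-39,10)]))) for x in range(-86,-112,-2)])
print('across +x wall',[(x,int(np.mean([samp(x,y) for y in range(-130,-39,10)]))) for x in range(86,112,2)])
E
```

```text
t 48.33 bench mm [   9.2 -421.5  150.1] shift [0.006 0.002 0.536] turn [0.0004 0.001  0.0005] w 0.0852 F [ 1.1  0.7 -0.1]
[  96.9 -153.1  135. ] want (+-100,-155)
[ -99.6 -151.8  135. ] want (+-100,-155)
across -y wall [(-140, 82), (-142, 75), (-144, 62), (-146, 78), (-148, 138), (-150, 175), (-152, 162), (-154, 137), (-156, 126), (-158, 125), (-160, 125), (-162, 125), (-164, 125), (-166, 126), (-168, 126)]
across -x wall [(-86, 154), (-88, 153), (-90, 153), (-92, 152), (-94, 154), (-96, 159), (-98, 157), (-100, 139), (-102, 99), (-104, 74), (-106, 79), (-108, 97), (-110, 115)]
across +x wall [(86, 78), (88, 65), (90, 57), (92, 68), (94, 107), (96, 147), (98, 159), (100, 151), (102, 136), (104, 127), (106, 127), (108, 127), (110, 126)]
```

Call:
{"api": "apply_moves", "payload": {"rows": [[0.003, 0, 0.13, 0, 0, 0], [0.003, 0, 0.26, 0, 0, 0], [0.003, 0, 0.4, 0, 0, 0], [0.003, 0, 0.49, 0, 0, 0], [0.003, 0, 0.532, 0, 0, 0]]}}

```text
clock: 49.0
tcp_pos: [0.4757, -0.3624, 0.0175]
orientation: [-0.209, -3.134, -0.003]
contact_force: [0.1, -0.3, 1.3]
grip_width: 0.0852
gripper_force: 0.0
```

Call:
{"api": "apply_moves", "payload": {"rows": [[0, 0, 0, 0, 0, 0], [0, 0, 0, 0, 0, 0], [0, 0, 0, 0, 0, 0], [0, 0, 0, 0, 0, 0], [0, 0, 0, 0, 0, 0]], "claw": 0, "newtons": 100}}

```text
clock: 49.62
tcp_pos: [0.4761, -0.3631, 0.0189]
orientation: [0.209, 3.133, 0.002]
contact_force: [-0.9, 1.2, 6.0]
grip_width: 0.0088
gripper_force: 98.6
```

```bash
python3 go.py 2 -128 250
```

```text
t 49.62 bench mm [   8.6 -420.5   18.9] shift [ 0.022  1.171 -0.923] turn [0.0009 0.0008 0.0016] w 0.0088 F [-0.9  1.2  6. ]
```

Call:
{"api": "apply_moves", "payload": {"rows": [[0, 0, -0.1, 0, 0, 0], [0, 0, -0.28, 0, 0, 0], [0, 0, -0.5, 0, 0, 0], [0, 0, -0.72, 0, 0, 0], [0, 0, -0.9, 0, 0, 0]]}}

```text
clock: 50.25
tcp_pos: [0.4754, -0.3632, 0.2451]
orientation: [0.209, 3.133, 0.002]
contact_force: [0.8, 0.2, -2.0]
grip_width: 0.0091
gripper_force: 98.3
```

Call:
{"api": "apply_moves", "payload": {"rows": [[0.004, 0.1, -0.02, 0, 0, 0], [0.008, 0.22, -0.02, 0, 0, 0], [0.011, 0.34, -0.02, 0, 0, 0], [0.011, 0.46, -0.02, 0, 0, 0], [0.011, 0.58, -0.02, 0, 0, 0]]}}

```text
clock: 50.88
tcp_pos: [0.4917, -0.2179, 0.248]
orientation: [-0.209, -3.134, -0.003]
contact_force: [0.6, -0.4, -1.3]
grip_width: 0.0089
gripper_force: 98.3
```

Call:
{"api": "apply_moves", "payload": {"rows": [[0.004, 0.12, 0, 0, 0, 0], [0.008, 0.24, 0, 0, 0, 0], [0.011, 0.36, 0, 0, 0, 0], [0.011, 0.48, 0, 0, 0, 0], [0.011, 0.585, 0, 0, 0, 0]]}}

```text
clock: 51.5
tcp_pos: [0.5083, -0.0725, 0.2483]
orientation: [-0.208, -3.134, -0.003]
contact_force: [0.3, 0.3, -0.9]
grip_width: 0.0088
gripper_force: 98.3
```

Call:
{"api": "apply_moves", "payload": {"rows": [[0, 0, 0.1, 0, 0, 0], [0, 0, 0.2, 0, 0, 0], [0, 0, 0.3, 0, 0, 0], [0, 0, 0.34, 0, 0, 0], [0, 0, 0.34, 0, 0, 0]]}}

```text
clock: 52.12
tcp_pos: [0.5083, -0.0737, 0.1632]
orientation: [-0.209, -3.134, -0.002]
contact_force: [-0.1, -0.3, -1.9]
grip_width: 0.0087
gripper_force: 98.3
```

```bash
python3 go.py 2.2 -128 144
python3 - <<'E'
from h import *
from go import B,p
s=r.grab_frame('side'); t=r.grab_frame('top')
for f in (t,s):
  hsv=cv2.cvtColor(f['pixels'],cv2.COLOR_RGB2HSV); m=cv2.inRange(hsv,(18,120,80),(35,255,255))
  ct=max(cv2.findContours(m,0,2)[0],key=cv2.contourArea)
  o=r.get_obs()['tcp_pos'][2]-.0089+.006
  q=np.array([B.T@(onz(f,u,o)-[p[0],p[1],0])*1000 for u in ct[:,0]])[:,:2].astype(np.float32); print(cv2.minAreaRect(q),q.min(0),q.max(0))
E
```

```text
t 52.12 bench mm [   1.4 -129.4  163.2] shift [-0.003  0.006  0.077] turn [ 0.0008 -0.0007  0.0017] w 0.0087 F [-0.1 -0.3 -1.9]
((-0.1708526611328125, -81.65778350830078), (161.8609619140625, 216.05943298339844), 89.78766632080078) [-108.07479 -162.91794] [108.14647    -1.1265563]
((-877.1502075195312, -783.2173461914062), (2007.207763671875, 192.22293090820312), 78.44514465332031) [-1172.3417 -1747.23  ] [-661.11163  208.39903]
```

Call:
{"api": "apply_moves", "payload": {"rows": [[-0.002, 0.003, 0.02, 0, 0, 0], [-0.002, 0.003, 0.04, 0, 0, 0], [-0.002, 0.003, 0.055, 0, 0, 0], [-0.002, 0.003, 0.068, 0, 0, 0], [-0.002, 0.003, 0.074, 0, 0, 0]]}}

```text
clock: 52.85
tcp_pos: [0.5092, -0.0729, 0.1446]
orientation: [-0.209, -3.134, -0.002]
contact_force: [0.0, -0.6, -1.6]
grip_width: 0.0089
gripper_force: 98.3
```

```bash
python3 go.py 2.2 -128 144
```

```text
t 52.85 bench mm [   2.2 -128.5  144.6] shift [-0.     0.002  0.002] turn [ 0.0009 -0.0002  0.0018] w 0.0089 F [ 0.  -0.6 -1.6]
```

Plug is inside without contact. I lower a touch, release and retreat upward.

Call:
{"api": "apply_moves", "payload": {"rows": [[0, 0, 0.004, 0, 0, 0], [0, 0, 0.008, 0, 0, 0], [0, 0, 0.01, 0, 0, 0]]}}

```text
clock: 53.22
tcp_pos: [0.5094, -0.0728, 0.1438]
orientation: [-0.209, -3.134, -0.005]
contact_force: [-7.6, 2.1, 19.0]
grip_width: 0.0086
gripper_force: 101.0
```

Call:
{"api": "apply_moves", "payload": {"rows": [[0, 0, 0, 0, 0, 0], [0, 0, 0, 0, 0, 0], [0, 0, 0, 0, 0, 0], [0, 0, 0, 0, 0, 0], [0, 0, 0, 0, 0, 0]], "claw": 1}}

```text
clock: 53.85
tcp_pos: [0.5093, -0.0728, 0.1423]
orientation: [0.209, 3.135, 0.002]
contact_force: [-0.8, -0.7, -0.6]
grip_width: 0.0857
gripper_force: 0.0
```

Call:
{"api": "apply_moves", "payload": {"rows": [[0, 0, -0.1, 0, 0, 0], [0, 0, -0.25, 0, 0, 0], [0, 0, -0.45, 0, 0, 0], [0, 0, -0.65, 0, 0, 0], [0, 0, -0.8, 0, 0, 0]]}}

```text
clock: 54.48
tcp_pos: [0.5095, -0.0734, 0.3446]
orientation: [0.209, 3.133, 0.004]
contact_force: [0.1, 0.9, -0.6]
grip_width: 0.0854
gripper_force: 0.0
```

Call:
{"api": "apply_moves", "payload": {"rows": [[0, -0.2, 0, 0, 0, 0], [0, -0.4, 0, 0, 0, 0], [0, -0.6, 0, 0, 0, 0], [0, -0.8, 0, 0, 0, 0], [0, -0.8, 0, 0, 0, 0]]}}

```text
clock: 55.1
tcp_pos: [0.4806, -0.276, 0.3423]
orientation: [-0.221, -3.134, 0.001]
contact_force: [0.7, 0.5, -0.5]
grip_width: 0.0855
gripper_force: 0.0
```

Run:
```python
from h import *
from go import B,p
s=r.grab_frame('side'); t=r.grab_frame('top')
hsv=cv2.cvtColor(t['pixels'],cv2.COLOR_RGB2HSV); m=cv2.inRange(hsv,(18,120,80),(35,255,255))
ct=max(cv2.findContours(m,0,2)[0],key=cv2.contourArea)
q=np.array([B.T@(onz(t,u,.141)-[p[0],p[1],0])*1000 for u in ct[:,0]])[:,:2].astype(np.float32); print(cv2.minAreaRect(q))
a=s['pixels'][160:310,220:400];b=t['pixels'][160:310,200:380]
cv2.imwrite('pics/b3.png',cv2.resize(np.hstack([a,b]),(800,333),interpolation=cv2.INTER_CUBIC)[:,:,::-1])
```

```text
((0.050018310546875, -81.2392578125), (215.46078491210938, 162.17648315429688), 0.187052920460701)
```

View pics/b3.png

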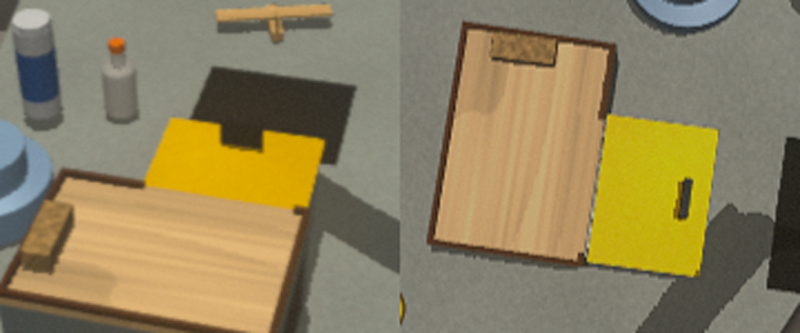

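The lid sits flat on the rim at (650,195), the deck is clear and the bystanders I can see in this view are undisturbed. Handing in.

```bash
python3 -c "
from bench import r
print(r.hand_in())"
```

```text
the job is handed in; nothing more can be done
None
```

I tipped the lid about 20° and laid it on the mat, slid all five offcuts into the chute, and put the lid back flat on the rim. The job was handed in at about 55 s; no verdict came back. One offcut lay too near the back kerb to push, so I pinched it lightly and slid it forward on the deck. I did not re-check the tape and screwdriver at the end, but the arm did not work near them.

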